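# Unload the drilling jig

## Robot

A 6-joint arm with a two-finger parallel gripper is mounted at the origin on the work surface. World frame = base frame: x ahead of the robot, y to its left, z up, the work surface at z = 0. Lengths are in m, angles in rad, forces in N, time in s.
With the tool pointing down it reaches from about 0.25 to 0.85 m from the base axis. Payload 12.5 kg.
Tool frame: the origin (TCP) lies midway between the tips of the shut fingers; the grasp point (between the pads) lies 19 mm behind it (grip_depth is the z of the grasp point in the tool frame, in m); z points along the fingers, y is the line along which they close (so a half turn about z gives the same grasp; the last joint's range is limited). The gripper opens to 93 mm and grips with 3 to 60 N. Pads are 15 mm wide; open, the fingers measure 128 mm over their backs; the gripper's body (75 mm by 188 mm) begins 65 mm behind the grasp point.
Start: joints at [-1.199, 0.351, 1.652, -0, 1.139, -0.085], TCP at [0.243, -0.494, 0.219] pointing down, gripper open.
Joint ranges: [-2.75, 2.75], [-0.79, 2.1], [0.01, 2.65], [-1.57, 4.71], [0.07, 3.14], [-2.87, 2.87]. Speed limits (rad/s): [2.22, 2.22, 2.79, 3.14, 3.14, 3.14].

## Interface

Orientations are given as [roll, pitch, yaw] about the fixed x, y, z axes, in that order (R = Rz(yaw) Ry(pitch) Rx(roll)).
In Python, from station import * gives the robot as it stands.
- The arm moves only by the shell command python3 -m jog 'ROWS' [OPENING] [FORCE]. ROWS is JSON, a list of rows, each an object of numbers: "tx", "ty", "tz": the shift along the tool's x, y, z each as a share of 0.75 m, from -1 to 1; "wx", "wy", "wz": the turn, a rotation vector about the tool's x, y, z each as a share of pi rad, from -1 to 1. In form: [{"tx": .., "ty": .., "tz": .., "wx": .., "wy": .., "wz": ..}, ...]. A call has exactly 5 rows; each row is the pose to reach, as a shift and turn from the pose commanded when the call began, along the tool's axes at that moment, turning the shorter way round; what a row does not reach only later rows make up. A row lasts 1/10 s, in which the tool goes at most 50 mm and 8.59 degrees, less where a joint would pass 70% of its speed; a pose out of reach is approached as far as the arm can. A call with a number of a shift or a turn outside -1 to 1 is refused whole. A call with a gripper value outside its range is refused whole. OPENING is the opening, from -1 (shut) to 1 (fully open), set as the call begins (- or left out, the last holds). The fingers move at their own pace and stop on an object; FORCE is the grip in N (left out, the last holds). Time passes only in rows, so rows that repeat a pose let the fingers close, or fill a call up. It gives the time, the measured TCP pose, the force, the opening and the grip force at its end, in the units of the state.
- get_state(): the state, without advancing time (a new reading comes with each control period).
- get_image(name): name is "scene" or "top"; returns the picture (420x560x3 uint8, blue, green, red); there is no depth.
- camera_params(name): a dict with "fx", "fy", "cx", "cy" (pixels), "k1" (the pictures are not rectified: a ray, as slopes to the right and down, at radius r is drawn at 1 + k1 r^2 times it, then the intrinsics apply), "origin" and "orientation" of the camera in the world. Camera axes: x right, y down, z forward; pixel columns grow to the right and rows downward; lengths in m; the calibration is good to about 2 mm. A picture is of the moment at which its call begins. camera_params takes no time and is no camera call.
- job_done(): hands the job in; it is judged then, once.
The state is a dict: "time_s": time; "q": joint angles; "qvel": joint speeds; "effort": joint torques, N m; "position": TCP position; "orientation": TCP orientation; "ft_force": force on the tool from outside, world axes, zero at the start; "moment": the same for the moment, N m; "finger_gap": finger opening in m; "finger_force": force on a finger pad.
Only numpy, scipy, OpenCV 4.12 (cv2) and the standard library are available. Lean on these libraries where they do the work, as an engineer would, in place of code of your own. Each camera call takes 0.05 s, during which the arm holds its last target. There are 200 camera calls.

## Task

Flip the jig's toggle clamp open and take the stack apart from the top down, one piece at a time: the red pressure block goes on the red board, then the dark steel drill plate on the blue board, the aluminium workpiece on the green board and the wooden backing on the yellow board. Set each piece down flat, centred in its board's white outline and lined up with it; do not drop or throw any. Leave the clamp open, and the spray can and cup undisturbed.

Things in the scene. Friction and masses are not known exactly. Their poses are not given: they have to be found in the camera images.
- fixture: drilling jig fixed to the bench: steel base 12 mm thick, x -70 to 180, y -50 to 50 mm, with the stack on it. Origin: on the bench under the stack's place; z up. Two pins 10 mm tall stand on the base at x -64, y +-24. The toggle clamp's bracket fills x 76 to 136, y -22 to 22, up to z 98. Its hinge line: x 100, z 86, along y.
- clamp (a joint): toggle clamp angle, rad: about 0 clamped, 1.6 open. Arm and handle are one rigid piece on the hinge line. The arm, 14 mm wide, reaches 96 mm to the fixture's -x, its rubber pad pressing on the red block; open, it stands upright. Past about 0.65 rad the clamp snaps open by itself; let go earlier, it springs shut.
- clamp_grip (a point): middle of the clamp handle's red grip, a round bar 18 mm thick reaching 32 mm to either side of this point along the handle. This point is 67 mm from the hinge line. Clamped, the handle stands up, leaning 0.1 rad to the fixture's +x. Pushing the grip to the fixture's +x (5 to 10 N, hardest at first) raises the arm; open, the handle lies out to +x.
- press_block: red plastic pressure block 40 (x) x 22 (y) x 22 (z) mm, top of the stack. Origin: centre of its underside; x along its length, y across its width, z up. About 50 g.
- drill_plate: dark steel drill plate 66 x 36 x 14 mm with two brass bushes, under the red block. Origin: centre of its underside; x along its length, y across its width, z up. About 250 g.
- workpiece: bright aluminium plate 90 x 50 x 10 mm with a small hole near each corner, under the drill plate. Origin: centre of its underside; x along its length, y across its width, z up. About 120 g.
- backing: pale wooden backing 110 x 64 x 12 mm, bottom of the stack, lying on the fixture's base plate. Origin: centre of its underside; x along its length, y across its width, z up. About 60 g. All four pieces lie centred on one another to a few mm, lengths along the fixture's x.
- red_board: Red painted board 116 (x) x 76 (y) x 5 mm, fixed to the bench, with a thin white outline of the pressure block's footprint on its top. Origin: centre of its underside (its top is 5 mm higher); x along its length, z up. Its place on the bench changes from start to start.
- blue_board: Blue painted board 116 (x) x 76 (y) x 5 mm, fixed to the bench, with a thin white outline of the drill plate's footprint on its top. Origin: centre of its underside (its top is 5 mm higher); x along its length, z up. Its place on the bench changes from start to start.
- green_board: Green painted board 116 (x) x 76 (y) x 5 mm, fixed to the bench, with a thin white outline of the workpiece's footprint on its top. Origin: centre of its underside (its top is 5 mm higher); x along its length, z up. Its place on the bench changes from start to start.
- yellow_board: Yellow painted board 116 (x) x 76 (y) x 5 mm, fixed to the bench, with a thin white outline of the backing's footprint on its top. Origin: centre of its underside (its top is 5 mm higher); x along its length, z up. Its place on the bench changes from start to start.
- spray_can: grey and silver spray can, 56 mm across, 170 mm high, standing at the far left of the work. Origin: centre of its underside. Not to be disturbed.
- cup: white cup, 72 mm across, 70 mm high, standing at the far right. Origin: centre of its underside. Not to be disturbed.
Things that resemble listed ones, but are neither listed nor needed, are in the scene too. What is shaped like the drill_plate but turquoise is not meant. Leave any purple look-alike of the backing alone.

How it is judged:
By the outcome, as a careful person would: the job done as asked, in the order asked, and still so for the second after the job is handed in, with the robot touching nothing.
It also fails if it takes over 125 s, if anything falls off the work surface, if the arm or the gripper's body presses on something with over 40 N, if the wrist force passes 120 N, or if a joint passes its speed limit or range.

## Working session

There is one attempt and no reset: what is moved stays moved. The work goes in short steps, Python scripts to look and compute and a shell command to move; the robot and the scene stay as the last step left them, time stands still between calls to the robot, and variables do not carry over. Pictures are saved under pics/ and viewed, at most 14 in all, crops included, and the job is handed in when it is done.

```bash
ls; mkdir -p pics; python3 - <<'E'
from station import *
import cv2,json
for n in ("scene","top"):
    cv2.imwrite(f"pics/{n}0.png",get_image(n)); print(n,camera_params(n))
print(get_state())
E
```

```text
pics
scene {'fx': 447.22741109252877, 'fy': 447.22741109252877, 'cx': 281.07445549157535, 'cy': 200.7493423183494, 'k1': -0.00047427185132933213, 'origin': array([0.9719094 , 0.62925144, 0.85039002]), 'orientation': array([-2.34758942, -0.01869195,  2.58778951])}
top {'fx': 387.5914579827951, 'fy': 387.5914579827951, 'cx': 277.3833194307196, 'cy': 212.4065892358635, 'k1': -0.04430445278973062, 'origin': array([0.43805268, 0.01193464, 1.07845084]), 'orientation': array([-3.00010328, -0.02514457, -1.58005621])}
{'time_s': 0.1, 'q': array([-1.19861186e+00,  3.51157785e-01,  1.65233012e+00, -3.57038659e-05,
        1.13909675e+00, -8.46045816e-02]), 'qvel': array([-5.24512626e-04, -1.32659756e-03, -4.91713886e-04, -3.55986186e-04,
        5.31951852e-05,  8.19714369e-04]), 'effort': array([-2.46897880e-04, -4.98028636e+01, -2.85705686e+01,  6.99365186e-02,
        2.38828693e-02, -4.08889639e-05]), 'position': array([ 0.2424925 , -0.49332793,  0.21818011]), 'orientation': array([-3.14060146e+00, -5.15306214e-05,  4.56803978e-01]), 'ft_force': array([ 0.9685216 , -0.33339923,  0.21897323]), 'moment': array([-0.00725024, -0.01231232, -0.00303617]), 'finger_force': 0.0, 'finger_gap': 0.09319844715951643}
```

View pics/scene0.png

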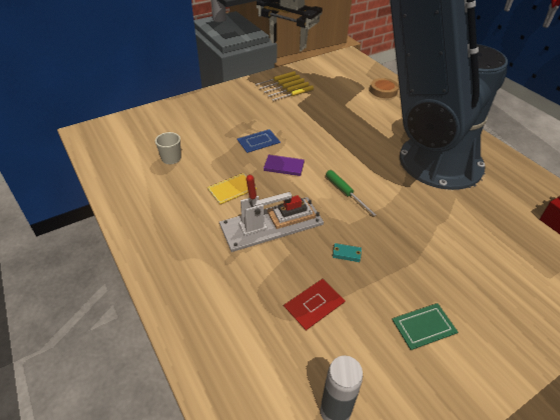

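View pics/top0.png

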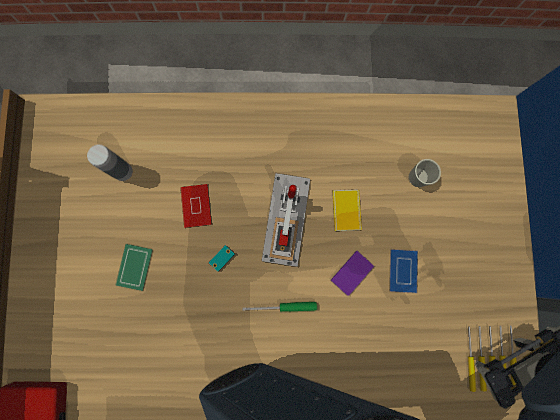

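The scene view shows: grip (252,186), red block (293,203), and boards red (314,303), blue (259,140), green (425,325), yellow (230,188). Look-alikes in it are purple (284,165) and turquoise (347,252). In the top view the fixture is at (287,220), with the stack towards the robot at about (285,240).

```bash
cat > h.py <<'E'
import numpy as np,cv2
from station import *
from scipy.spatial.transform import Rotation as Ro
def cam(n):
    c=camera_params(n); return c,Ro.from_euler('xyz',c['orientation']).as_matrix()
def rays(n,px):
    c,R=cam(n); px=np.atleast_2d(np.array(px,float))
    d=np.c_[(px[:,0]-c['cx'])/c['fx'],(px[:,1]-c['cy'])/c['fy']]; u=d.copy()
    for _ in range(5): u=d/(1+c['k1']*(u**2).sum(1,keepdims=True))
    return c['origin'],np.c_[u,np.ones(len(u))]@R.T
def plane(n,px,z):
    o,d=rays(n,px); return (o+d*((z-o[2])/d[:,2])[:,None])
def tri(p1,p2):
    A=np.zeros((3,3));b=np.zeros(3);L=[]
    for n,p in(("scene",p1),("top",p2)):
        o,d=rays(n,p);d=d[0]/np.linalg.norm(d);P=np.eye(3)-np.outer(d,d);A+=P;b+=P@o;L.append((P,o))
    X=np.linalg.solve(A,b);return X,[np.linalg.norm(P@(X-o)) for P,o in L]
def project(n,X):
    c,R=cam(n);v=(np.atleast_2d(X)-c['origin'])@R;u=v[:,:2]/v[:,2:]
    u=u*(1+c['k1']*(u**2).sum(1,keepdims=True));return u*c['fx']+[c['cx'],c['cy']]
HUE={'red':((0,8),(172,180)),'blue':((105,120),),'green':((62,85),),'yellow':((22,33),),'purple':((125,150),),'turq':((86,98),)}
def mask(img,name,s=110,v=40):
    h=cv2.cvtColor(img,cv2.COLOR_BGR2HSV);m=np.zeros(h.shape[:2],np.uint8)
    for a,b in HUE[name]: m|=cv2.inRange(h,(a,s,v),(b,255,255))
    return m
def blobs(m,k=4,amin=25):
    cs,_=cv2.findContours(m,cv2.RETR_EXTERNAL,cv2.CHAIN_APPROX_NONE)
    cs=[c for c in sorted(cs,key=cv2.contourArea)[::-1][:k] if cv2.contourArea(c)>amin]
    return cs
def rect(n,c,z):
    # minAreaRect of the contour cast on the plane, in mm; yaw of long side mod 180
    P=plane(n,c.reshape(-1,2),z)[:,:2]*1000
    (x,y),(w,h),a=cv2.minAreaRect(P.astype(np.float32))
    if w<h: w,h,a=h,w,a+90
    return np.round([x,y,w,h,(a+90)%180-90],1)
E
python3 - <<'E'
from h import *
I={n:cv2.imread(f'pics/{n}0.png') for n in('scene','top')}
for c in ('red','blue','green','yellow','purple','turq'):
    for n in I:
        for b in blobs(mask(I[n],c,s=190 if c=='yellow' else 110),3,60):
            print(c,n,b.reshape(-1,2).mean(0).round(0),cv2.contourArea(b),rect(n,b,.005))
a=cv2.resize(I['scene'][165:255,210:335],None,fx=3.2,fy=3.2,interpolation=cv2.INTER_CUBIC)
b=cv2.resize(I['top'][165:275,245:325],None,fx=5,fy=5,interpolation=cv2.INTER_CUBIC)
o=np.zeros((550,800,3),np.uint8);o[:a.shape[0],:a.shape[1]]=a;o[:550,400:800]=b
cv2.imwrite('pics/crop1.png',o)
E
```

```text
red scene [313. 304.] 1536.5 [611.6 214.3 115.9  76.6   6.5]
red scene [370.  28.] 578.0 [-4.430e+02 -8.295e+02  3.135e+02  1.373e+02  3.000e-01]
red scene [553. 215.] 407.0 [-90.2 307.4 146.1  46.1  34.2]
red top [ 33. 401.] 2300.5 [ 92.  637.8 180.1  97.8 -89.2]
red top [195. 206.] 1047.5 [612.4 212.5 116.   75.8   6.8]
red top [219.   6.] 234.5 [1228.4  156.5  122.7   24.1  -89.9]
blue scene [81. 89.] 28028.5 [  635.5 -1099.1  1618.3   846.8    82.2]
blue scene [525.  38.] 5732.0 [-924.5 -465.7 1057.9  387.8   34.2]
blue scene [258. 141.] 457.5 [ 425.9 -359.2  111.9   72.1   -4.3]
blue top [544. 184.] 6888.5 [ 699.5 -788.3  711.5  137.6   -7. ]
blue top [403. 271.] 1018.5 [ 425.4 -364.2  114.3   73.3   -3.2]
green scene [424. 325.] 738.0 [441.9 379.7  85.9  46.6 -11.7]
green scene [428. 327.] 274.5 [443.2 380.5 112.2  72.6 -11.6]
green top [134. 267.] 1056.0 [442.6 378.4 114.1  74.3 -11.5]
green top [298. 306.] 265.0 [333.7 -70.2  98.   21.4  89.3]
yellow top [346. 210.] 787.5 [ 597.4 -212.2  109.2   63.6    1.6]
yellow top [472. 374.] 161.0 [ 143.2 -541.7   90.1   16.9   -0.7]
purple scene [284. 165.] 517.5 [ 420.5 -218.5  108.    70.4  -43.2]
purple top [352. 273.] 871.0 [ 421.5 -221.5  109.6   64.4  -42.8]
turq scene [347. 251.] 180.0 [461.  136.7  61.5  36.2 -43.8]
turq top [222. 257.] 243.0 [465.2 139.5  65.3  35.2 -45. ]
```

View pics/crop1.png

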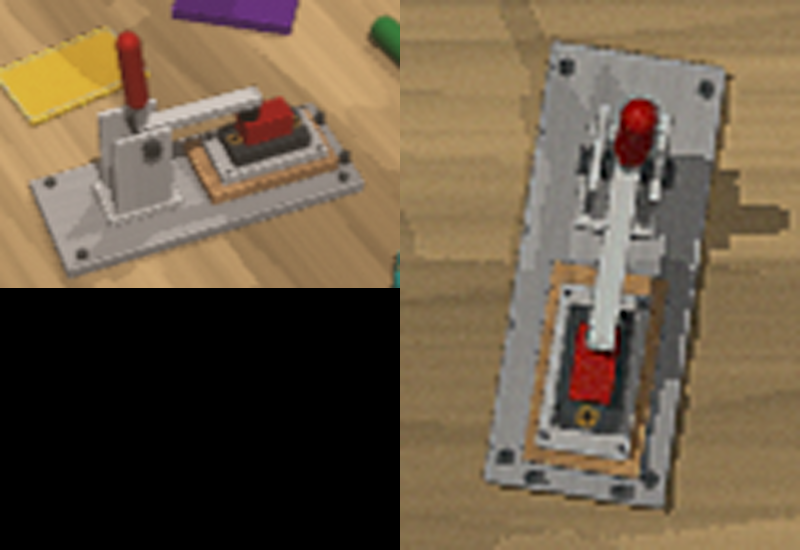

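The crops show the clamp shut with its grip at crop pixel (640,130) in the top half. The block, plate, workpiece and backing are visible at (595,370) down to the base edges (487,480)–(667,507). Candidates: the dark plate with brass bushes in the jig is meant, not turquoise (222,258). The pale backing in the jig is meant, not purple (353,273).

```bash
cat >> h.py <<'E'
def go(x,y,z,yaw):
    "print the row that takes the tool (pointing down) from here to x,y,z (mm), yaw (deg)"
    s=get_state();R=Ro.from_euler('xyz',s['orientation']);T=Ro.from_euler('xyz',[np.pi,0,np.radians(yaw)])
    d=R.inv().apply(np.array([x,y,z])/1000-s['position'])/.75;w=(R.inv()*T).as_rotvec()/np.pi
    print({k:round(float(v),4) for k,v in zip(('tx','ty','tz','wx','wy','wz'),[*d,*w])})
def fix(F,x,y=0):
    "fixture x,y (mm) to world; F=(x0,y0,yawdeg)"
    a=np.radians(F[2]);return F[0]+x*np.cos(a)-y*np.sin(a),F[1]+x*np.sin(a)+y*np.cos(a)
E
python3 - <<'E'
from h import *
T=lambda p:(245+(p[0]-400)/5-.4,165+p[1]/5-.4); S=lambda p:(210+p[0]/3.2-.34,165+p[1]/3.2-.34)
def q(n,P,z):
    P=plane('top',[T(p) for p in P],z)[:,:2]*1000
    e=(P[0]-P[2])+(P[1]-P[3]); print(n,P.mean(0).round(1),'yaw',np.degrees(np.arctan2(e[1],e[0])).round(2),np.linalg.norm(e)/2,np.linalg.norm(P[0]-P[1]+P[2]-P[3])/2); return P
B=q('base',[(553,42),(727,68),(487,480),(667,507)],.012)
q('backing',[(555,263),(666,278),(524,460),(640,475)],.024)
q('work',[(562,283),(650,297),(537,447),(627,458)],.034)
for n,a,b in(('grip top',(127,38),(640,108)),('red',(297,118),(570,398)),('plate',(312,137),(558,425)),('work',(336,153),(537,447)),('backing',(343,163),(524,460)),('base+x+y',(68,272),(553,42)),('base-x+y',(362,190),(487,480))):
    X,r=tri(S(a),T(b)); print(n,(X*1000).round(1),np.round(r,4))
I={n:cv2.imread(f'pics/{n}0.png') for n in('scene','top')}
for c,s in(('red',80),('blue',80),('green',80),('yellow',150)):
    for n in I:
        m=mask(I[n],c,s,30);m=cv2.morphologyEx(m,cv2.MORPH_CLOSE,np.ones((3,3)))
        for b in blobs(m,6,300):
            r=rect(n,b,.005)
            if 95<r[2]<125 and 50<r[3]<90: print(c,n,r)
# outlines: white/bright inside top boards
h=cv2.cvtColor(I['top'],cv2.COLOR_BGR2HSV)
for c,X in(('red',(612,213)),('blue',(425,-363)),('green',(442,379)),('yellow',(597,-212))):
    u,v=project('top',[X[0]/1e3,X[1]/1e3,.005])[0].astype(int)
    w=I['top'][v-26:v+27,u-20:u+21].min(2).astype(int); 
    ys,xs=np.where(w>np.median(w)+ (60 if c!='yellow' else 50)); k=np.hypot(xs-20,ys-26)<26
    if k.sum()>4: print(c,'outline',k.sum(),rect('top',np.c_[xs[k]+u-20,ys[k]+v-26],.005))
E
```

```text
base [571.9 -41.2] yaw -8.83 248.10750880734537 99.40094497597379
backing [516.8 -33. ] yaw -8.88 108.65087357708784 62.40338717429398
work [514.7 -31.3] yaw -9.05 88.77422227966649 48.51324960694949
grip top [625.9 -46.9 182.3] [0.0024 0.0024]
red [496.2 -15.5  64.4] [0.0028 0.0028]
plate [483.6  -9.9  41.4] [0.0024 0.0024]
work [470.7   2.8  28.1] [0.0047 0.0047]
backing [465.3   8.7  18.6] [0.0031 0.0031]
base+x+y [701.7 -10.4   9. ] [0.0014 0.0014]
base-x+y [456.2  28.   -0.8] [0.0014 0.0014]
red scene [611.6 214.3 115.9  76.6   6.5]
red top [612.4 212.4 116.   76.    6.8]
blue scene [ 426.  -359.2  112.9   74.8   -4.4]
blue top [ 425.4 -364.1  114.3   73.5   -3.2]
green scene [442.8 379.6 114.2  74.8 -11.6]
green top [442.7 378.6 114.1  75.5 -11.7]
yellow top [ 597.8 -211.6  113.9   77.4    1.2]
red outline 19 [612.5 212.7  43.7  26.3   6.9]
green outline 36 [442.6 379.2  92.1  54.9 -11.5]
yellow outline 31 [ 5.969e+02 -2.112e+02  1.139e+02  6.830e+01 -2.000e-01]
```

The measured heights come out about 5 mm low everywhere (camera bias), but the layer differences match the text: 23, 13, 9.5 mm. The fixture origin is about (517.5,-32.8) with yaw -8.9°. Now moving above the handle.

```bash
python3 - <<'E'
from h import *
F=(517.5,-32.8,-8.9)
x,y=fix(F,106.7); print(x,y); go(x,y,235,-8.9)
E
```

```text
622.9153176775939 -49.307598218153245
{'tx': 0.7164, 'ty': -0.3076, 'tz': -0.0221, 'wx': -0.0003, 'wy': 0.0001, 'wz': 0.1948}
```

```bash
python3 -m jog '[{"tx":0.7164,"ty":-0.3076,"tz":-0.0221,"wz":0.1948},{"tx":0.7164,"ty":-0.3076,"tz":-0.0221,"wz":0.1948},{"tx":0.7164,"ty":-0.3076,"tz":-0.0221,"wz":0.1948},{"tx":0.7164,"ty":-0.3076,"tz":-0.0221,"wz":0.1948},{"tx":0.7164,"ty":-0.3076,"tz":-0.0221,"wz":0.1948}]' 0.1 30
python3 -c "
from h import *
go(622.9,-49.3,235,-8.9)"
```

```text
{'tx': 0.7163, 'ty': -0.3076, 'tz': -0.0221, 'wx': -0.0003, 'wy': 0.0001, 'wz': 0.1948}invalid input
```

```bash
python3 -m jog '[{"tx":0.7164,"ty":-0.3076,"tz":-0.0221,"wx":0,"wy":0,"wz":0.1948},{"tx":0.7164,"ty":-0.3076,"tz":-0.0221,"wx":0,"wy":0,"wz":0.1948},{"tx":0.7164,"ty":-0.3076,"tz":-0.0221,"wx":0,"wy":0,"wz":0.1948},{"tx":0.7164,"ty":-0.3076,"tz":-0.0221,"wx":0,"wy":0,"wz":0.1948},{"tx":0.7164,"ty":-0.3076,"tz":-0.0221,"wx":0,"wy":0,"wz":0.1948}]' 0.1 30
python3 -c "
from h import *
go(622.9,-49.3,235,-8.9)"
```

```text
time_s: 0.6
position: [0.3952, -0.3157, 0.2252]
orientation: [-3.141, 0.0, -0.161]
ft_force: [1.4, -0.1, -0.8]
finger_gap: 0.0577
finger_force: 0.0
{'tx': 0.2427, 'ty': -0.3993, 'tz': -0.0131, 'wx': -0.0, 'wy': 0.0001, 'wz': -0.0018}
```

```bash
python3 -m jog '[{"tx":0.23,"ty":-0.385,"tz":-0.013,"wx":0,"wy":0,"wz":0},{"tx":0.23,"ty":-0.385,"tz":-0.013,"wx":0,"wy":0,"wz":0},{"tx":0.23,"ty":-0.385,"tz":-0.013,"wx":0,"wy":0,"wz":0},{"tx":0.23,"ty":-0.385,"tz":-0.013,"wx":0,"wy":0,"wz":0},{"tx":0.23,"ty":-0.385,"tz":-0.013,"wx":0,"wy":0,"wz":0}]' 
python3 -m jog '[{"tx":0.11,"ty":-0.14,"tz":0,"wx":0,"wy":0,"wz":0},{"tx":0.11,"ty":-0.14,"tz":0,"wx":0,"wy":0,"wz":0},{"tx":0.11,"ty":-0.14,"tz":0,"wx":0,"wy":0,"wz":0},{"tx":0.11,"ty":-0.14,"tz":0,"wx":0,"wy":0,"wz":0},{"tx":0.11,"ty":-0.14,"tz":0,"wx":0,"wy":0,"wz":0}]'
python3 -c "
from h import *
go(622.9,-49.3,235,-8.9)"
```

```text
time_s: 1.1
position: [0.5553, -0.1231, 0.2324]
orientation: [3.142, 0.0, -0.155]
ft_force: [0.7, -1.6, -0.2]
finger_gap: 0.0511
finger_force: 0.0
time_s: 1.6
position: [0.6519, -0.0336, 0.2317]
orientation: [3.141, 0.001, -0.154]
ft_force: [-1.6, -0.8, -1.1]
finger_gap: 0.0506
finger_force: 0.0
{'tx': -0.035, 'ty': 0.0266, 'tz': -0.0044, 'wx': 0.0001, 'wy': 0.0005, 'wz': 0.0004}
```

```bash
python3 -m jog '[{"tx":-0.035,"ty":0.0266,"tz":-0.0044,"wx":0,"wy":0,"wz":0},{"tx":-0.035,"ty":0.0266,"tz":-0.0044,"wx":0,"wy":0,"wz":0},{"tx":-0.035,"ty":0.0266,"tz":0.04,"wx":0,"wy":0,"wz":0},{"tx":-0.035,"ty":0.0266,"tz":0.04,"wx":0,"wy":0,"wz":0},{"tx":-0.035,"ty":0.0266,"tz":0.04,"wx":0,"wy":0,"wz":0}]' 
python3 -c "
from h import *
go(622.9,-49.3,134,-8.9)
a=get_image('scene')[100:250,180:340];b=get_image('top')[150:300,230:330]
o=np.hstack([a,b]);cv2.imwrite('pics/c2.png',cv2.resize(o,None,fx=3,fy=3,interpolation=cv2.INTER_CUBIC))"
```

```text
time_s: 2.1
position: [0.6228, -0.0501, 0.2028]
orientation: [3.142, 0.001, -0.156]
ft_force: [0.8, 0.3, -0.1]
finger_gap: 0.0512
finger_force: 0.0
{'tx': 0.0, 'ty': -0.0011, 'tz': 0.0917, 'wx': 0.0, 'wy': 0.0003, 'wz': -0.0002}
```

View pics/c2.png

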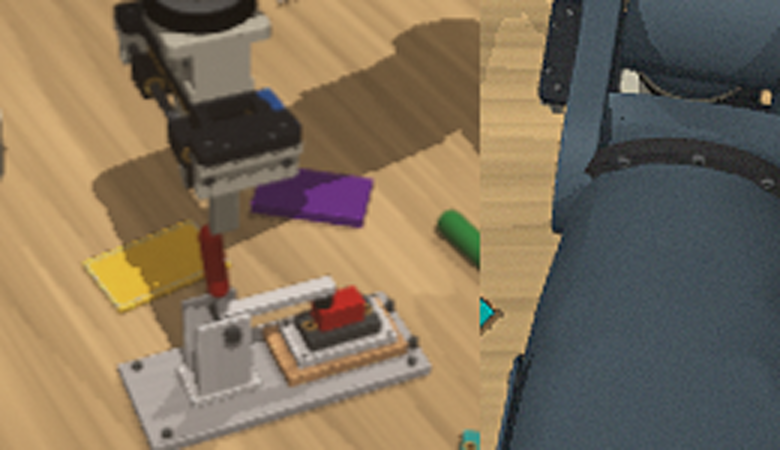

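The crop shows the open fingers just over the red grip (grip at crop (212,255), near finger at (223,210)), with the gripper's long body across the jig. I'm checking the projection, then descending.

```bash
python3 -c "
from h import *
F=(517.5,-32.8,-8.9)
for n in ((106.7,0,152.7),(103.3+6.5,0,184),(106.7,28,203),(106.7,-28,203)):
    x,y=fix(F,n[0],n[1]); p=project('scene',[x/1e3,y/1e3,n[2]/1e3])[0]; print(n,((p-[180,100])*3).round(0))"
python3 -m jog '[{"tx":0,"ty":0,"tz":0.02,"wx":0,"wy":0,"wz":0},{"tx":0,"ty":0,"tz":0.04,"wx":0,"wy":0,"wz":0},{"tx":0,"ty":0,"tz":0.06,"wx":0,"wy":0,"wz":0},{"tx":0,"ty":0,"tz":0.08,"wx":0,"wy":0,"wz":0},{"tx":0,"ty":0,"tz":0.0917,"wx":0,"wy":0,"wz":0}]'
```

```text
(106.7, 0, 152.7) [208. 255.]
(109.8, 0, 184) [203. 225.]
(106.7, 28, 203) [219. 228.]
(106.7, -28, 203) [193. 182.]
time_s: 2.7
position: [0.6224, -0.0495, 0.1315]
orientation: [-3.142, 0.002, -0.155]
ft_force: [0.4, 0.2, -0.2]
finger_gap: 0.051
finger_force: 0.0
```

```bash
python3 -m jog '[{"tx":0,"ty":0,"tz":0,"wx":0,"wy":0,"wz":0},{"tx":0,"ty":0,"tz":0,"wx":0,"wy":0,"wz":0},{"tx":0,"ty":0,"tz":0,"wx":0,"wy":0,"wz":0},{"tx":0,"ty":0,"tz":0,"wx":0,"wy":0,"wz":0},{"tx":0,"ty":0,"tz":0,"wx":0,"wy":0,"wz":0}]' -1 25
python3 -m jog '[{"tx":0.009,"ty":0,"tz":0.001,"wx":0,"wy":0,"wz":0},{"tx":0.0175,"ty":0,"tz":0.0036,"wx":0,"wy":0,"wz":0},{"tx":0.0339,"ty":0,"tz":0.0105,"wx":0,"wy":0,"wz":0},{"tx":0.0487,"ty":0,"tz":0.0205,"wx":0,"wy":0,"wz":0},{"tx":0.0611,"ty":0,"tz":0.0333,"wx":0,"wy":0,"wz":0}]'
```

```text
time_s: 3.2
position: [0.6235, -0.0488, 0.1343]
orientation: [-3.14, -0.001, -0.155]
ft_force: [-0.4, 0.2, 1.9]
finger_gap: 0.0179
finger_force: 25.0
time_s: 3.7
position: [0.6719, -0.0567, 0.1122]
orientation: [-3.141, -0.009, -0.155]
ft_force: [7.4, 1.9, 16.0]
finger_gap: 0.0166
finger_force: 25.0
```

```bash
python3 -m jog '[{"tx":0.0096,"ty":0,"tz":0.0151,"wx":0,"wy":0,"wz":0},{"tx":0.0161,"ty":0,"tz":0.0316,"wx":0,"wy":0,"wz":0},{"tx":0.0191,"ty":0,"tz":0.0492,"wx":0,"wy":0,"wz":0},{"tx":0.0191,"ty":0,"tz":0.0492,"wx":0,"wy":0,"wz":0},{"tx":0.0191,"ty":0,"tz":0.0492,"wx":0,"wy":0,"wz":0}]'
python3 -m jog '[{"tx":0,"ty":0,"tz":0,"wx":0,"wy":0,"wz":0},{"tx":0,"ty":0,"tz":0,"wx":0,"wy":0,"wz":0},{"tx":0,"ty":0,"tz":0,"wx":0,"wy":0,"wz":0},{"tx":0,"ty":0,"tz":0,"wx":0,"wy":0,"wz":0},{"tx":0,"ty":0,"tz":0,"wx":0,"wy":0,"wz":0}]' 0.1
```

```text
time_s: 4.2
position: [0.6877, -0.0593, 0.0748]
orientation: [-3.141, -0.013, -0.155]
ft_force: [19.3, 0.3, 2.9]
finger_gap: 0.017
finger_force: 25.0
time_s: 4.7
position: [0.6823, -0.0589, 0.0717]
orientation: [-3.142, 0.0, -0.155]
ft_force: [-0.5, 0.5, -0.4]
finger_gap: 0.0497
finger_force: 0.0
```

```bash
python3 -m jog '[{"tx":0,"ty":0,"tz":-0.06,"wx":0,"wy":0,"wz":0},{"tx":0,"ty":0,"tz":-0.12,"wx":0,"wy":0,"wz":0},{"tx":0,"ty":0,"tz":-0.18,"wx":0,"wy":0,"wz":0},{"tx":0,"ty":0,"tz":-0.22,"wx":0,"wy":0,"wz":0},{"tx":0,"ty":0,"tz":-0.22,"wx":0,"wy":0,"wz":0}]'
python3 -m jog '[{"tx":-0.1,"ty":0.333,"tz":0,"wx":0,"wy":0,"wz":0},{"tx":-0.1,"ty":0.333,"tz":0,"wx":0,"wy":0,"wz":0},{"tx":-0.1,"ty":0.333,"tz":0,"wx":0,"wy":0,"wz":0},{"tx":-0.1,"ty":0.333,"tz":0,"wx":0,"wy":0,"wz":0},{"tx":-0.1,"ty":0.333,"tz":0,"wx":0,"wy":0,"wz":0}]'
python3 - <<'E'
from h import *
s=get_image('scene');t=get_image('top');cv2.imwrite('pics/s3.png',s);cv2.imwrite('pics/t3.png',t)
a=cv2.resize(s[150:260,200:340],None,fx=3,fy=3,interpolation=cv2.INTER_CUBIC)
b=cv2.resize(t[185:275,255:325],None,fx=5,fy=5,interpolation=cv2.INTER_CUBIC)
o=np.zeros((450,780,3),np.uint8);o[:330,:420]=a;o[:,430:780]=b
cv2.imwrite('pics/c3.png',o)
for n,i in(('top',t),('scene',s)):
    for b in blobs(mask(i,'red'),8,25):
        c=b.reshape(-1,2).mean(0)
        if 220<c[0]<330 and 150<c[1]<270: print(n,c,rect(n,b,.070))
E
```

```text
time_s: 5.2
position: [0.6842, -0.0592, 0.2421]
orientation: [3.142, -0.008, -0.155]
ft_force: [-0.5, 0.7, 0.3]
finger_gap: 0.0508
finger_force: 0.0
time_s: 5.7
position: [0.573, -0.2858, 0.2358]
orientation: [-3.141, 0.001, -0.155]
ft_force: [1.0, 0.1, -0.2]
finger_gap: 0.0509
finger_force: 0.0
scene [292.14583333 202.5       ] [520.6 -19.4  48.   41.   -8.6]
scene [229.72131148 214.21311475] [672.6 -61.7  73.3  23.7  -2.2]
```

View pics/c3.png

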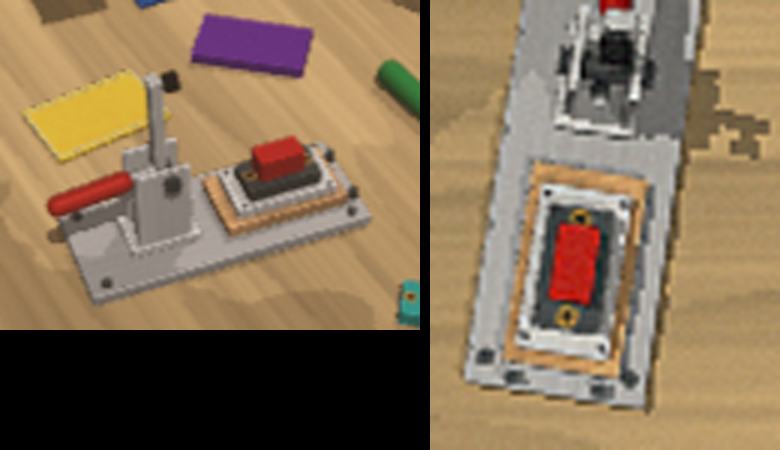

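The clamp is open: the arm stands upright at (155,120) and the handle lies out at (90,190). In the top crop the red block is centred at (576,263), the bushes at (580,215) and (566,316), and the workpiece holes at (547,192), (624,204), (523,335), (602,348).

```bash
python3 - <<'E'
from h import *
T=lambda p:(255+(p[0]-430)/5-.4,185+p[1]/5-.4)
t=cv2.imread('pics/t3.png');m=mask(t,'red');m[:225]=0;m[260:]=0;m[:,:270]=0;m[:,310:]=0
for b in blobs(m): print('red',cv2.contourArea(b),rect('top',b,.070))
P=lambda L,z:plane('top',[T(p) for p in L],z)[:,:2]*1000
c=P([(558,223),(602,226),(592,304),(550,298)],.07);print('red corners',c.mean(0))
b=P([(580,215),(566,316)],.048);e=b[0]-b[1];print('plate',b.mean(0),np.degrees(np.arctan2(e[1],e[0])),np.linalg.norm(e))
h=P([(547,192),(624,204),(523,335),(602,348)],.034);e=h[0]+h[1]-h[2]-h[3];print('work',h.mean(0),np.degrees(np.arctan2(e[1],e[0])))
k=P([(535,163),(650,183),(506,359),(622,373)],.024);e=k[0]+k[1]-k[2]-k[3];print('back',k.mean(0),np.degrees(np.arctan2(e[1],e[0])))
go(517.5,-32.8,150,-8.9)
E
```

```text
red 114.0 [516.2 -30.   40.6  22.5  -8.7]
red corners [516.31183506 -30.63434405]
plate [516.60367257 -30.21958852] -8.530857523346995 54.4026344481047
work [515.46770446 -31.3288311 ] -9.749886849068686
back [516.48490975 -34.09118893] -9.058146809718064
{'tx': -0.1256, 'ty': -0.3258, 'tz': 0.1144, 'wx': 0.0002, 'wy': 0.0006, 'wz': -0.0016}
```

```bash
python3 -m jog '[{"tx":-0.126,"ty":-0.328,"tz":0,"wx":0,"wy":0,"wz":0},{"tx":-0.126,"ty":-0.328,"tz":0,"wx":0,"wy":0,"wz":0},{"tx":-0.126,"ty":-0.328,"tz":0,"wx":0,"wy":0,"wz":0},{"tx":-0.126,"ty":-0.328,"tz":0,"wx":0,"wy":0,"wz":0},{"tx":-0.126,"ty":-0.328,"tz":0,"wx":0,"wy":0,"wz":0}]'
python3 -m jog '[{"tx":0,"ty":0,"tz":0.02,"wx":0,"wy":0,"wz":0},{"tx":0,"ty":0,"tz":0.05,"wx":0,"wy":0,"wz":0},{"tx":0,"ty":0,"tz":0.08,"wx":0,"wy":0,"wz":0},{"tx":0,"ty":0,"tz":0.08,"wx":0,"wy":0,"wz":0},{"tx":0,"ty":0,"tz":0.08,"wx":0,"wy":0,"wz":0}]'
python3 -c "
from h import *
go(516.4,-30.5,50.5,-8.9)"
```

```text
time_s: 6.3
position: [0.5209, -0.0376, 0.2361]
orientation: [-3.141, 0.001, -0.155]
ft_force: [0.4, -0.3, 0.2]
finger_gap: 0.0511
finger_force: 0.0
time_s: 6.8
position: [0.5219, -0.0396, 0.1768]
orientation: [-3.142, 0.001, -0.155]
ft_force: [-0.8, 0.5, 0.3]
finger_gap: 0.0509
finger_force: 0.0
{'tx': -0.0089, 'ty': -0.0109, 'tz': 0.1685, 'wx': -0.0, 'wy': 0.0003, 'wz': 0.0002}
```

```bash
python3 -m jog '[{"tx":-0.0089,"ty":-0.0109,"tz":0.03,"wx":0,"wy":0,"wz":0},{"tx":-0.0089,"ty":-0.0109,"tz":0.08,"wx":0,"wy":0,"wz":0},{"tx":-0.0089,"ty":-0.0109,"tz":0.13,"wx":0,"wy":0,"wz":0},{"tx":-0.0089,"ty":-0.0109,"tz":0.15,"wx":0,"wy":0,"wz":0},{"tx":-0.0089,"ty":-0.0109,"tz":0.15,"wx":0,"wy":0,"wz":0}]'
python3 -c "
from h import *
go(516.4,-30.5,50.5,-8.9)"
```

```text
time_s: 7.3
position: [0.5161, -0.0307, 0.0635]
orientation: [-3.142, 0.002, -0.155]
ft_force: [0.1, -0.5, 0.5]
finger_gap: 0.0512
finger_force: 0.0
{'tx': 0.0004, 'ty': -0.0004, 'tz': 0.0173, 'wx': -0.0, 'wy': 0.0007, 'wz': 0.0}
```

```bash
python3 -m jog '[{"tx":0,"ty":0,"tz":0.006,"wx":0,"wy":0,"wz":0},{"tx":0,"ty":0,"tz":0.012,"wx":0,"wy":0,"wz":0},{"tx":0,"ty":0,"tz":0.0165,"wx":0,"wy":0,"wz":0},{"tx":0,"ty":0,"tz":0.0165,"wx":0,"wy":0,"wz":0},{"tx":0,"ty":0,"tz":0.0165,"wx":0,"wy":0,"wz":0}]'
python3 -m jog '[{"tx":0,"ty":0,"tz":0,"wx":0,"wy":0,"wz":0},{"tx":0,"ty":0,"tz":0,"wx":0,"wy":0,"wz":0},{"tx":0,"ty":0,"tz":0,"wx":0,"wy":0,"wz":0},{"tx":0,"ty":0,"tz":0,"wx":0,"wy":0,"wz":0},{"tx":0,"ty":0,"tz":0,"wx":0,"wy":0,"wz":0}]' -1 12
```

```text
time_s: 7.8
position: [0.5168, -0.0309, 0.0523]
orientation: [-3.142, -0.0, -0.155]
ft_force: [-0.7, 0.3, -0.2]
finger_gap: 0.0513
finger_force: 0.0
time_s: 8.3
position: [0.5166, -0.0309, 0.052]
orientation: [3.142, -0.0, -0.155]
ft_force: [-0.1, -0.6, 0.0]
finger_gap: 0.0216
finger_force: 12.0
```

```bash
python3 -m jog '[{"tx":0,"ty":0,"tz":-0.006,"wx":0,"wy":0,"wz":0},{"tx":0,"ty":0,"tz":-0.02,"wx":0,"wy":0,"wz":0},{"tx":0,"ty":0,"tz":-0.06,"wx":0,"wy":0,"wz":0},{"tx":0,"ty":0,"tz":-0.11,"wx":0,"wy":0,"wz":0},{"tx":0,"ty":0,"tz":-0.11,"wx":0,"wy":0,"wz":0}]'
python3 -c "
from h import *
go(612.5,212.5,135,6.8)"
```

```text
time_s: 8.8
position: [0.5191, -0.0312, 0.1394]
orientation: [-3.142, -0.008, -0.155]
ft_force: [-0.1, -0.9, -1.0]
finger_gap: 0.0222
finger_force: 12.0
{'tx': 0.0729, 'ty': -0.3402, 'tz': 0.0065, 'wx': 0.0003, 'wy': -0.0025, 'wz': -0.0871}
```

```bash
python3 -m jog '[{"tx":0.01,"ty":-0.05,"tz":0,"wx":0,"wy":0,"wz":-0.02},{"tx":0.025,"ty":-0.11,"tz":0,"wx":0,"wy":0,"wz":-0.05},{"tx":0.037,"ty":-0.17,"tz":0,"wx":0,"wy":0,"wz":-0.07},{"tx":0.05,"ty":-0.23,"tz":0,"wx":0,"wy":0,"wz":-0.0871},{"tx":0.062,"ty":-0.29,"tz":0,"wx":0,"wy":0,"wz":-0.0871}]'
python3 -m jog '[{"tx":-0.002,"ty":-0.035,"tz":0.01,"wx":0,"wy":0,"wz":0},{"tx":-0.002,"ty":-0.05,"tz":0.04,"wx":0,"wy":0,"wz":0},{"tx":-0.002,"ty":-0.05,"tz":0.08,"wx":0,"wy":0,"wz":0},{"tx":-0.002,"ty":-0.05,"tz":0.12,"wx":0,"wy":0,"wz":0},{"tx":-0.002,"ty":-0.05,"tz":0.12,"wx":0,"wy":0,"wz":0}]'
python3 -c "
from h import *
go(612.5,212.5,9,6.8)"
```

```text
time_s: 9.3
position: [0.5964, 0.1787, 0.1344]
orientation: [3.142, 0.0, 0.12]
ft_force: [1.3, -1.4, -0.7]
finger_gap: 0.0222
finger_force: 12.0
time_s: 9.8
position: [0.5877, 0.2133, 0.0407]
orientation: [3.141, 0.007, 0.119]
ft_force: [-0.4, 0.6, 0.3]
finger_gap: 0.0216
finger_force: 12.0
{'tx': 0.033, 'ty': 0.0049, 'tz': 0.0421, 'wx': 0.0003, 'wy': 0.0022, 'wz': -0.0}
```

```bash
python3 -m jog '[{"tx":0.033,"ty":0.0049,"tz":0,"wx":0,"wy":0,"wz":0},{"tx":0.033,"ty":0.0049,"tz":0,"wx":0,"wy":0,"wz":0},{"tx":0.033,"ty":0.0049,"tz":0.02,"wx":0,"wy":0,"wz":0},{"tx":0.033,"ty":0.0049,"tz":0.035,"wx":0,"wy":0,"wz":0},{"tx":0.033,"ty":0.0049,"tz":0.035,"wx":0,"wy":0,"wz":0}]'
python3 -m jog '[{"tx":0,"ty":0,"tz":0,"wx":0,"wy":0,"wz":0},{"tx":0,"ty":0,"tz":0,"wx":0,"wy":0,"wz":0},{"tx":0,"ty":0,"tz":0,"wx":0,"wy":0,"wz":0},{"tx":0,"ty":0,"tz":0,"wx":0,"wy":0,"wz":0},{"tx":0,"ty":0,"tz":0,"wx":0,"wy":0,"wz":0}]'
python3 -c "
from h import *
go(612.5,212.5,9,6.8)"
```

```text
time_s: 10.3
position: [0.6134, 0.2128, 0.0161]
orientation: [3.141, 0.004, 0.119]
ft_force: [0.0, -0.7, -0.3]
finger_gap: 0.022
finger_force: 12.0
time_s: 10.8
position: [0.6154, 0.2132, 0.0185]
orientation: [-3.142, -0.0, 0.118]
ft_force: [-0.3, -0.4, -1.0]
finger_gap: 0.0218
finger_force: 12.0
{'tx': -0.0039, 'ty': 0.0005, 'tz': 0.0126, 'wx': -0.0, 'wy': -0.0001, 'wz': -0.0001}
```

```bash
python3 -m jog '[{"tx":-0.0039,"ty":0.0005,"tz":0,"wx":0,"wy":0,"wz":0},{"tx":-0.0039,"ty":0.0005,"tz":0.004,"wx":0,"wy":0,"wz":0},{"tx":-0.0039,"ty":0.0005,"tz":0.009,"wx":0,"wy":0,"wz":0},{"tx":-0.0039,"ty":0.0005,"tz":0.0113,"wx":0,"wy":0,"wz":0},{"tx":-0.0039,"ty":0.0005,"tz":0.0113,"wx":0,"wy":0,"wz":0}]'
python3 -m jog '[{"tx":0,"ty":0,"tz":0.0006,"wx":0,"wy":0,"wz":0},{"tx":0,"ty":0,"tz":0.0012,"wx":0,"wy":0,"wz":0},{"tx":0,"ty":0,"tz":0.0012,"wx":0,"wy":0,"wz":0},{"tx":0,"ty":0,"tz":0.0012,"wx":0,"wy":0,"wz":0},{"tx":0,"ty":0,"tz":0.0012,"wx":0,"wy":0,"wz":0}]'
python3 -c "
from h import *
go(612.5,212.5,9,6.8);print(get_state()['ft_force'])"
```

```text
time_s: 11.3
position: [0.6123, 0.2124, 0.0094]
orientation: [3.142, 0.0, 0.118]
ft_force: [-0.2, -0.1, -0.1]
finger_gap: 0.0215
finger_force: 12.0
time_s: 11.8
position: [0.6125, 0.2125, 0.0091]
orientation: [-3.142, -0.0, 0.118]
ft_force: [-1.3, -0.4, 3.5]
finger_gap: 0.022
finger_force: 12.0
{'tx': 0.0, 'ty': -0.0, 'tz': 0.0001, 'wx': -0.0, 'wy': -0.0001, 'wz': -0.0001}
[-1.29675227 -0.36105668  3.54012244]
```

```bash
python3 -m jog '[{"tx":0,"ty":0,"tz":0,"wx":0,"wy":0,"wz":0},{"tx":0,"ty":0,"tz":0,"wx":0,"wy":0,"wz":0},{"tx":0,"ty":0,"tz":0,"wx":0,"wy":0,"wz":0},{"tx":0,"ty":0,"tz":-0.02,"wx":0,"wy":0,"wz":0},{"tx":0,"ty":0,"tz":-0.07,"wx":0,"wy":0,"wz":0}]' 0.1
python3 -m jog '[{"tx":0,"ty":0,"tz":-0.05,"wx":0,"wy":0,"wz":0},{"tx":0,"ty":0,"tz":-0.1,"wx":0,"wy":0,"wz":0},{"tx":0,"ty":0,"tz":-0.11,"wx":0,"wy":0,"wz":0},{"tx":0,"ty":0,"tz":-0.11,"wx":0,"wy":0,"wz":0},{"tx":0,"ty":0,"tz":-0.11,"wx":0,"wy":0,"wz":0}]'
python3 -c "
from h import *
go(516.4,-30.5,150,-8.9)"
```

```text
time_s: 12.3
position: [0.6107, 0.212, 0.0599]
orientation: [3.141, 0.005, 0.118]
ft_force: [0.3, -0.4, 0.2]
finger_gap: 0.0507
finger_force: 0.0
time_s: 12.8
position: [0.6118, 0.2123, 0.143]
orientation: [3.141, 0.001, 0.118]
ft_force: [-0.2, -0.2, 0.4]
finger_gap: 0.0513
finger_force: 0.0
{'tx': -0.1646, 'ty': 0.3065, 'tz': -0.009, 'wx': 0.0001, 'wy': 0.0004, 'wz': 0.0872}
```

```bash
python3 -m jog '[{"tx":-0.1646,"ty":0.3065,"tz":-0.009,"wx":0,"wy":0,"wz":0.0872},{"tx":-0.1646,"ty":0.3065,"tz":-0.009,"wx":0,"wy":0,"wz":0.0872},{"tx":-0.1646,"ty":0.3065,"tz":-0.009,"wx":0,"wy":0,"wz":0.0872},{"tx":-0.1646,"ty":0.3065,"tz":-0.009,"wx":0,"wy":0,"wz":0.0872},{"tx":-0.1646,"ty":0.3065,"tz":-0.009,"wx":0,"wy":0,"wz":0.0872}]'
python3 -m jog '[{"tx":0,"ty":0.008,"tz":0,"wx":0,"wy":0,"wz":0},{"tx":0,"ty":0.008,"tz":0,"wx":0,"wy":0,"wz":0},{"tx":0,"ty":0.008,"tz":0.02,"wx":0,"wy":0,"wz":0},{"tx":0,"ty":0.008,"tz":0.05,"wx":0,"wy":0,"wz":0},{"tx":0,"ty":0.008,"tz":0.05,"wx":0,"wy":0,"wz":0}]'
python3 - <<'E'
from h import *
go(516.4,-30.5,36.5,-8.9)
s=get_image('scene');t=get_image('top');cv2.imwrite('pics/s4.png',s);cv2.imwrite('pics/t4.png',t)
a=cv2.resize(s[270:340,270:360],None,fx=4,fy=4,interpolation=cv2.INTER_CUBIC)
b=cv2.resize(t[170:240,160:230],None,fx=6,fy=6,interpolation=cv2.INTER_CUBIC)
o=np.zeros((420,780,3),np.uint8);o[:280,:360]=a;o[:,360:]=b
cv2.imwrite('pics/c4.png',o)
E
```

```text
time_s: 13.3
position: [0.5192, -0.0216, 0.149]
orientation: [3.142, 0.003, -0.155]
ft_force: [1.5, 0.2, -0.1]
finger_gap: 0.0512
finger_force: 0.0
time_s: 13.8
position: [0.5188, -0.0245, 0.11]
orientation: [-3.141, 0.005, -0.154]
ft_force: [0.3, 0.1, -0.1]
finger_gap: 0.0511
finger_force: 0.0
{'tx': -0.0014, 'ty': 0.0084, 'tz': 0.0981, 'wx': -0.0, 'wy': 0.0017, 'wz': 0.0004}
```

View pics/c4.png

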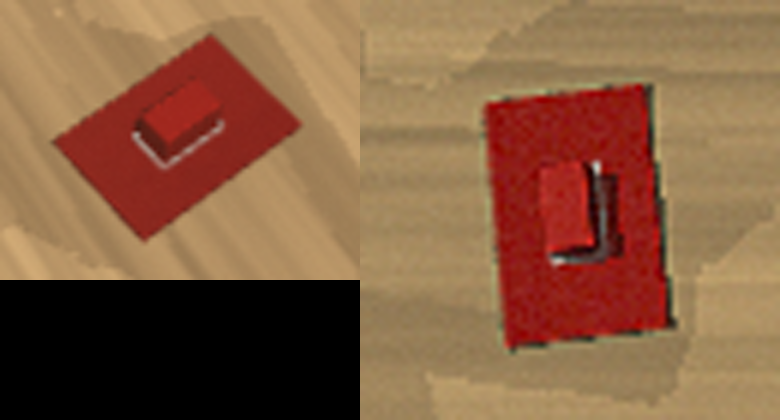

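```bash
python3 - <<'E'
from h import *
t=cv2.imread('pics/t4.png');s=cv2.imread('pics/s4.png')
T=lambda L:[(160+(p[0]-360)/6-.4,170+p[1]/6-.4) for p in L]
S=lambda L:[(270+p[0]/4-.4,270+p[1]/4-.4) for p in L]
c=plane('top',T([(540,164),(588,161),(594,248),(548,252)]),.027)[:,:2]*1000;print('hand',c.mean(0))
o=plane('top',T([(599,162),(606,262),(553,262)]),.005)*1000;print('outline corner mid of diag',((o[0]+o[2])/2)[:2])
for n,im,roi in(('top',t,(185,220,185,205)),('scene',s,(285,312,300,330))):
    r=im[:,:,2].astype(int)
    sub=r[roi[0]:roi[1],roi[2]:roi[3]]; th,_=cv2.threshold(sub.astype(np.uint8),0,255,cv2.THRESH_OTSU)
    m=np.zeros(r.shape,np.uint8);m[roi[0]:roi[1],roi[2]:roi[3]]=((sub>th+5)*255)
    m&=mask(im,'red')
    for b in blobs(m,1): print(n,th,cv2.contourArea(b),rect(n,b,.027))
    b=max(blobs(cv2.morphologyEx(mask(im,'red',80,30),cv2.MORPH_CLOSE,np.ones((3,3))),8),key=lambda c:-np.hypot(*(rect(n,c,.005)[:2]-[612,213])))
    print(n,'board',rect(n,b,.005))
c=plane('scene',S([(133,132),(165,166),(224,125)]),.005)*1000;print('scene outline diag mid',((c[0]+c[2])/2)[:2])
c=plane('scene',S([(138,120),(166,148),(222,112),(190,82)]),.027)*1000;print('scene block',c.mean(0)[:2])
E
```

```text
hand [612.30607348 211.95580301]
outline corner mid of diag [613.23252572 212.09024835]
top 101.0 634.0 [617.7 211.3  95.1  52.3   1. ]
top board [612.4 212.2 116.   76.5   6.8]
scene 129.0 517.0 [612.3 215.4  68.3  64.1  56.5]
scene board [611.6 214.3 115.9  76.6   6.5]
scene outline diag mid [609.75506284 212.22350496]
scene block [614.20022225 216.41463013]
```

The block sits flat on the red board at about (612.3,212.0), against an outline centre of about (612.5,212.2), so it is well centred. Next is the drill plate.

```bash
python3 -m jog '[{"tx":-0.0014,"ty":0.008,"tz":0.02,"wx":0,"wy":0,"wz":0},{"tx":-0.0014,"ty":0.008,"tz":0.05,"wx":0,"wy":0,"wz":0},{"tx":-0.0014,"ty":0.008,"tz":0.08,"wx":0,"wy":0,"wz":0},{"tx":-0.0014,"ty":0.008,"tz":0.08,"wx":0,"wy":0,"wz":0},{"tx":-0.0014,"ty":0.008,"tz":0.08,"wx":0,"wy":0,"wz":0}]' 0.2
python3 -m jog '[{"tx":0,"ty":0,"tz":0,"wx":0,"wy":0,"wz":0},{"tx":0,"ty":0,"tz":0,"wx":0,"wy":0,"wz":0},{"tx":0,"ty":0,"tz":0,"wx":0,"wy":0,"wz":0},{"tx":0,"ty":0,"tz":0,"wx":0,"wy":0,"wz":0},{"tx":0,"ty":0,"tz":0,"wx":0,"wy":0,"wz":0}]'
python3 -c "
from h import *
go(516.6,-30.3,36.7,-8.8)"
```

```text
time_s: 14.4
position: [0.5187, -0.0316, 0.0537]
orientation: [-3.142, -0.001, -0.155]
ft_force: [-0.1, 1.0, 0.3]
finger_gap: 0.0557
finger_force: 0.0
time_s: 14.9
position: [0.5182, -0.0319, 0.053]
orientation: [-3.142, -0.0, -0.156]
ft_force: [0.1, 0.0, -0.7]
finger_gap: 0.0558
finger_force: 0.0
{'tx': -0.0024, 'ty': -0.0017, 'tz': 0.0218, 'wx': -0.0, 'wy': -0.0001, 'wz': -0.0006}
```

```bash
python3 -m jog '[{"tx":-0.0024,"ty":-0.0017,"tz":0.006,"wx":0,"wy":0,"wz":0},{"tx":-0.0024,"ty":-0.0017,"tz":0.014,"wx":0,"wy":0,"wz":0},{"tx":-0.0024,"ty":-0.0017,"tz":0.0195,"wx":0,"wy":0,"wz":0},{"tx":-0.0024,"ty":-0.0017,"tz":0.0215,"wx":0,"wy":0,"wz":0},{"tx":-0.0024,"ty":-0.0017,"tz":0.0215,"wx":0,"wy":0,"wz":0}]'
python3 -m jog '[{"tx":0,"ty":0,"tz":0,"wx":0,"wy":0,"wz":0},{"tx":0,"ty":0,"tz":0,"wx":0,"wy":0,"wz":0},{"tx":0,"ty":0,"tz":0,"wx":0,"wy":0,"wz":0},{"tx":0,"ty":0,"tz":0,"wx":0,"wy":0,"wz":0},{"tx":0,"ty":0,"tz":0,"wx":0,"wy":0,"wz":0}]' -1 30
python3 -m jog '[{"tx":0,"ty":0,"tz":-0.006,"wx":0,"wy":0,"wz":0},{"tx":0,"ty":0,"tz":-0.02,"wx":0,"wy":0,"wz":0},{"tx":0,"ty":0,"tz":-0.06,"wx":0,"wy":0,"wz":0},{"tx":0,"ty":0,"tz":-0.11,"wx":0,"wy":0,"wz":0},{"tx":0,"ty":0,"tz":-0.13,"wx":0,"wy":0,"wz":0}]'
python3 -c "
from h import *
go(425.4,-364,140,-3.4)"
```

```text
time_s: 15.4
position: [0.5164, -0.0303, 0.0363]
orientation: [-3.142, 0.001, -0.156]
ft_force: [-0.2, 0.1, -0.9]
finger_gap: 0.0561
finger_force: 0.0
time_s: 15.9
position: [0.5166, -0.0304, 0.0368]
orientation: [3.142, -0.0, -0.155]
ft_force: [0.2, 0.2, 2.2]
finger_gap: 0.0353
finger_force: 30.0
time_s: 16.4
position: [0.5177, -0.0304, 0.1379]
orientation: [-3.141, -0.004, -0.155]
ft_force: [0.1, 0.7, -2.5]
finger_gap: 0.0356
finger_force: 30.0
{'tx': -0.0527, 'ty': 0.4585, 'tz': -0.0031, 'wx': 0.0, 'wy': -0.0013, 'wz': -0.0306}
```

```bash
python3 -m jog '[{"tx":-0.005,"ty":0.04,"tz":0,"wx":0,"wy":0,"wz":-0.006},{"tx":-0.011,"ty":0.1,"tz":0,"wx":0,"wy":0,"wz":-0.012},{"tx":-0.018,"ty":0.16,"tz":0,"wx":0,"wy":0,"wz":-0.02},{"tx":-0.025,"ty":0.22,"tz":0,"wx":0,"wy":0,"wz":-0.0306},{"tx":-0.032,"ty":0.28,"tz":0,"wx":0,"wy":0,"wz":-0.0306}]'
python3 -m jog '[{"tx":-0.025,"ty":0.05,"tz":0,"wx":0,"wy":0,"wz":0},{"tx":-0.037,"ty":0.1,"tz":0,"wx":0,"wy":0,"wz":0},{"tx":-0.037,"ty":0.15,"tz":0,"wx":0,"wy":0,"wz":0},{"tx":-0.037,"ty":0.175,"tz":0,"wx":0,"wy":0,"wz":0},{"tx":-0.037,"ty":0.175,"tz":0,"wx":0,"wy":0,"wz":0}]'
python3 - <<'E'
from h import *
go(425.4,-364,20,-3.4)
for f in('t3','t4','top0'):
    t=cv2.imread(f'pics/{f}.png');u,v=project('top',[.4254,-.364,.005])[0].astype(int)
    w=t[v-21:v+22,u-15:u+16];h=cv2.cvtColor(w,cv2.COLOR_BGR2HSV)
    ys,xs=np.where((w[:,:,2].astype(int)>np.median(w[:,:,2])+30)&(np.hypot(*np.meshgrid(np.arange(-15,16),np.arange(-21,22)))<19))
    print(f,len(xs),rect('top',np.c_[xs+u-15,ys+v-21],.005))
    m=cv2.morphologyEx(mask(t,'blue',80,30),cv2.MORPH_CLOSE,np.ones((3,3)))
    for b in blobs(m,6,300):
        r=rect('top',b,.005)
        if 95<r[2]<125: print(r)
E
```

```text
time_s: 16.9
position: [0.4596, -0.2356, 0.1351]
orientation: [3.141, -0.001, -0.058]
ft_force: [1.0, -0.8, -1.9]
finger_gap: 0.0354
finger_force: 30.0
time_s: 17.4
position: [0.4246, -0.3651, 0.1346]
orientation: [3.141, -0.001, -0.061]
ft_force: [0.3, 0.4, -2.4]
finger_gap: 0.0355
finger_force: 30.0
{'tx': 0.0009, 'ty': -0.0016, 'tz': 0.1528, 'wx': 0.0002, 'wy': -0.0002, 'wz': -0.0007}
t3 7 [ 458.5 -325.4   12.5    3.1  -36.3]
t4 263 [ 425.8 -364.3   85.1   74.6   87.3]
[ 425.3 -364.8  114.4   75.1   -4.7]
top0 242 [ 425.7 -364.    85.1   74.4   86.8]
[ 425.4 -364.1  114.3   73.5   -3.2]
```

```bash
python3 - <<'E'
from h import *
for f in('t4','top0','t3'):
    t=cv2.imread(f'pics/{f}.png');u,v=project('top',[.4254,-.364,.005])[0].astype(int)
    w=t[v-19:v+20,u-12:u+13,2].astype(int); print(f,np.percentile(w,[10,50,75,90,98]))
    for th in(70,90,110):
        ys,xs=np.where(w>th); k=(np.abs(xs-12)<10)&(np.abs(ys-19)<17);xs,ys=xs[k],ys[k]
        if len(xs)>9: print(th,len(xs),rect('top',np.c_[xs+u-12,ys+v-19],.005))
E
```

```text
t4 [ 31.    40.    45.    94.   137.52]
70 154 [ 425.8 -365.5   74.6   42.6   -2.8]
90 102 [ 425.3 -364.6   73.7   42.    -6. ]
110 71 [ 425.5 -364.7   73.1   41.9   -6. ]
top0 [ 22.  32.  38.  74. 111.]
70 110 [ 425.3 -364.7   73.7   42.6   -6.3]
90 65 [ 425.5 -364.7   73.1   41.9   -6. ]
110 21 [ 424.5 -364.    71.    39.5   -3.1]
t3 [43. 56. 61. 65. 68.]
```

```bash
python3 -m jog '[{"tx":0.001,"ty":-0.0016,"tz":0.02,"wx":0,"wy":0,"wz":0},{"tx":0.001,"ty":-0.0016,"tz":0.06,"wx":0,"wy":0,"wz":0},{"tx":0.001,"ty":-0.0016,"tz":0.11,"wx":0,"wy":0,"wz":0},{"tx":0.001,"ty":-0.0016,"tz":0.14,"wx":0,"wy":0,"wz":0},{"tx":0.001,"ty":-0.0016,"tz":0.15,"wx":0,"wy":0,"wz":0}]'
python3 -m jog '[{"tx":0,"ty":0,"tz":0,"wx":0,"wy":0,"wz":0},{"tx":0,"ty":0,"tz":0,"wx":0,"wy":0,"wz":0},{"tx":0,"ty":0,"tz":0,"wx":0,"wy":0,"wz":0},{"tx":0,"ty":0,"tz":0,"wx":0,"wy":0,"wz":0},{"tx":0,"ty":0,"tz":0,"wx":0,"wy":0,"wz":0}]'
python3 -c "
from h import *
go(425.4,-364.2,7.8,-3.5)"
```

```text
time_s: 17.9
position: [0.425, -0.36, 0.0198]
orientation: [-3.139, 0.003, -0.058]
ft_force: [-0.5, -0.3, -1.4]
finger_gap: 0.0358
finger_force: 30.0
time_s: 18.4
position: [0.4259, -0.3625, 0.0223]
orientation: [3.141, -0.001, -0.059]
ft_force: [0.5, -0.4, -1.7]
finger_gap: 0.0353
finger_force: 30.0
{'tx': -0.0005, 'ty': 0.0023, 'tz': 0.0194, 'wx': 0.0002, 'wy': -0.0002, 'wz': 0.0005}
```

```bash
cat >> h.py <<'E'
def mom(n,img,c,z,s=80,v=30,near=None):
    "centre and long-axis yaw by area moments of the filled hull of the colour blob nearest to near (mm)"
    m=cv2.morphologyEx(mask(img,c,s,v),cv2.MORPH_CLOSE,np.ones((3,3)))
    b=min(blobs(m,8,100),key=lambda k:np.hypot(*(rect(n,k,z)[:2]-np.array(near))))
    f=np.zeros(m.shape,np.uint8);cv2.fillPoly(f,[cv2.convexHull(b)],1)
    ys,xs=np.where(f);P=plane(n,np.c_[xs,ys],z)[:,:2]*1000;C=np.cov(P.T);w,V=np.linalg.eigh(C);e=V[:,1]
    return np.round([*P.mean(0),*np.sqrt(12*w[::-1]),(np.degrees(np.arctan2(e[1],e[0]))+90)%180-90],2)
E
python3 - <<'E'
from h import *
I={f:cv2.imread(f'pics/{f}.png') for f in('top0','t3','t4','scene0')}
for c,near,s in(('red',(612,213),80),('blue',(425,-364),80),('green',(442,379),80),('yellow',(597,-212),150)):
    for f in I: print(c,f,mom('scene' if f=='scene0' else 'top',I[f],c,.005,s,30,near))
E
```

```text
red top0 [611.57 212.28 117.75  77.97   6.17]
red t3 [611.56 212.28 117.59  77.9    6.16]
red t4 [611.55 212.12 117.62  78.23   6.02]
red scene0 [613.15 215.27 116.55  77.92   7.15]
blue top0 [ 424.72 -364.47  115.48   75.41   -3.34]
blue t3 [ 694.7  -800.32  649.12  116.99   -4.95]
blue t4 [ 425.16 -365.18  115.42   76.78   -5.06]
blue scene0 [ 427.06 -358.74  114.02   78.38   -3.58]
green top0 [442.52 378.37 116.05  77.17 -10.63]
green t3 [442.54 378.2  116.12  77.11 -10.88]
green t4 [442.54 378.33 116.04  77.24 -10.72]
green scene0 [443.86 380.67 115.22  75.85 -11.31]
yellow top0 [ 597.19 -211.33  115.29   80.07    1.39]
yellow t3 [ 597.25 -211.44  115.23   79.87    1.59]
yellow t4 [ 596.5  -211.52  116.32   79.5     3.22]
yellow scene0 [ 618.49 -205.25   81.42   64.7   -74.85]
```

```bash
cat >> h.py <<'E'
def ring(img,cx,cy,hx,hy,yaw,ch,z=.005):
    "brightness-weighted moments of the white outline in the top picture (half sizes hx,hy mm)"
    ys,xs=np.mgrid[0:img.shape[0],0:img.shape[1]];P=plane('top',np.c_[xs.ravel(),ys.ravel()],z)[:,:2]*1000
    g=img[:,:,ch].astype(float).ravel()
    for _ in range(4):
        a=np.radians(yaw);d=P-[cx,cy];lx=d@[np.cos(a),np.sin(a)];ly=d@[-np.sin(a),np.cos(a)]
        k=(abs(lx)<hx+5)&(abs(ly)<hy+5)&((abs(lx)>hx-6)|(abs(ly)>hy-6))
        bg=np.median(g[(abs(lx)<hx-7)&(abs(ly)<hy-7)]) if hy>12 else np.percentile(g[k],30)
        w=np.clip(g[k]-bg-15,0,None);Q=P[k];m=(w[:,None]*Q).sum(0)/w.sum();C=np.cov(Q.T,aweights=w)
        ev,V=np.linalg.eigh(C);e=V[:,1];yaw=(np.degrees(np.arctan2(e[1],e[0]))+90)%180-90;cx,cy=m
    return np.round([cx,cy,yaw,*np.sqrt(ev[::-1])],2)
E
python3 - <<'E'
from h import *
for f in('top0','t3','t4'):
    t=cv2.imread(f'pics/{f}.png')
    if f!='t3': print(f,'blue',ring(t,425.3,-364.5,34.5,19.5,-4,2))
    print(f,'green',ring(t,442.5,378.6,46.5,26.5,-11,2))
    if f!='t4':print(f,'red',ring(t,612.3,212.5,21.5,12.5,6.6,0), ring(t,612.3,212.5,21.5,12.5,6.6,1))
    print(f,'yellow',ring(t,597.3,-211.6,56.5,33.5,1.5,0))
E
```

```text
top0 blue [ 422.14 -366.33   -2.04   26.4    17.16]
top0 green [441.81 379.19 -12.65  35.48  23.13]
top0 red [612.91 213.27   6.28  16.6   10.99] [612.94 213.31   6.27  16.57  11.  ]
top0 yellow [ 661.67 -216.44   39.1    39.69   24.93]
t3 green [441.64 379.21 -12.87  35.5   23.09]
t3 red [612.86 213.02   5.59  16.63  10.96] [612.86 213.06   5.08  16.61  10.97]
t3 yellow [ 624.33 -227.47   24.55   41.83   24.05]
t4 blue [ 424.4  -365.54   -2.53   26.86   17.01]
t4 green [439.23 381.46 -14.95  34.9   23.31]
t4 yellow [ 616.89 -224.94   13.46   43.69   27.01]
```

```bash
python3 -m jog '[{"tx":-0.0005,"ty":0.0026,"tz":0.004,"wx":0,"wy":0,"wz":0.002},{"tx":-0.0005,"ty":0.0026,"tz":0.01,"wx":0,"wy":0,"wz":0.002},{"tx":-0.0005,"ty":0.0026,"tz":0.015,"wx":0,"wy":0,"wz":0.002},{"tx":-0.0005,"ty":0.0026,"tz":0.0175,"wx":0,"wy":0,"wz":0.002},{"tx":-0.0005,"ty":0.0026,"tz":0.0182,"wx":0,"wy":0,"wz":0.002}]'
python3 -m jog '[{"tx":0,"ty":0,"tz":0.0006,"wx":0,"wy":0,"wz":0},{"tx":0,"ty":0,"tz":0.0012,"wx":0,"wy":0,"wz":0},{"tx":0,"ty":0,"tz":0.0012,"wx":0,"wy":0,"wz":0},{"tx":0,"ty":0,"tz":0.0012,"wx":0,"wy":0,"wz":0},{"tx":0,"ty":0,"tz":0.0012,"wx":0,"wy":0,"wz":0}]'
python3 -c "
from h import *
go(425.4,-364.4,7.8,-3.7);print(get_state()['ft_force'])"
```

```text
time_s: 18.9
position: [0.4249, -0.364, 0.0079]
orientation: [-3.141, 0.001, -0.066]
ft_force: [-2.3, 2.8, 5.2]
finger_gap: 0.0354
finger_force: 30.0
time_s: 19.4
position: [0.4249, -0.364, 0.0078]
orientation: [-3.141, 0.001, -0.066]
ft_force: [-5.5, 3.6, 10.1]
finger_gap: 0.0356
finger_force: 30.0
{'tx': 0.0006, 'ty': 0.0005, 'tz': 0.0, 'wx': -0.0001, 'wy': 0.0002, 'wz': -0.0003}
[-5.48402516  3.56121742 10.07244409]
```

```bash
python3 -m jog '[{"tx":0,"ty":0,"tz":-0.0009,"wx":0,"wy":0,"wz":0},{"tx":0,"ty":0,"tz":-0.0009,"wx":0,"wy":0,"wz":0},{"tx":0,"ty":0,"tz":-0.0009,"wx":0,"wy":0,"wz":0},{"tx":0,"ty":0,"tz":-0.0009,"wx":0,"wy":0,"wz":0},{"tx":0,"ty":0,"tz":-0.0009,"wx":0,"wy":0,"wz":0}]'
python3 -m jog '[{"tx":0,"ty":0,"tz":-0.0009,"wx":0,"wy":0,"wz":0},{"tx":0,"ty":0,"tz":-0.0009,"wx":0,"wy":0,"wz":0},{"tx":0,"ty":0,"tz":-0.0009,"wx":0,"wy":0,"wz":0},{"tx":0,"ty":0,"tz":-0.02,"wx":0,"wy":0,"wz":0},{"tx":0,"ty":0,"tz":-0.07,"wx":0,"wy":0,"wz":0}]' 0.35
python3 -m jog '[{"tx":0,"ty":0,"tz":-0.05,"wx":0,"wy":0,"wz":0},{"tx":0,"ty":0,"tz":-0.1,"wx":0,"wy":0,"wz":0},{"tx":0,"ty":0,"tz":-0.11,"wx":0,"wy":0,"wz":0},{"tx":0,"ty":0,"tz":-0.11,"wx":0,"wy":0,"wz":0},{"tx":0,"ty":0,"tz":-0.11,"wx":0,"wy":0,"wz":0}]'
python3 -c "
from h import *
go(515.7,-31,140,-9.1)"
```

```text
time_s: 19.9
position: [0.4253, -0.3643, 0.0079]
orientation: [3.141, -0.0, -0.066]
ft_force: [0.7, 0.3, 0.9]
finger_gap: 0.0355
finger_force: 30.0
time_s: 20.4
position: [0.424, -0.363, 0.0593]
orientation: [-3.138, 0.004, -0.066]
ft_force: [0.6, -0.2, 0.7]
finger_gap: 0.0628
finger_force: 0.0
time_s: 20.9
position: [0.4248, -0.3638, 0.1422]
orientation: [-3.141, 0.001, -0.066]
ft_force: [-0.2, -0.6, -0.0]
finger_gap: 0.0629
finger_force: 0.0
{'tx': 0.0919, 'ty': -0.4507, 'tz': 0.0031, 'wx': -0.0002, 'wy': 0.0003, 'wz': 0.0297}
```

Moving towards the stack and imaging the blue board on the way.

```bash
python3 -m jog '[{"tx":0.0919,"ty":-0.4507,"tz":0,"wx":0,"wy":0,"wz":0.0297},{"tx":0.0919,"ty":-0.4507,"tz":0,"wx":0,"wy":0,"wz":0.0297},{"tx":0.0919,"ty":-0.4507,"tz":0,"wx":0,"wy":0,"wz":0.0297},{"tx":0.0919,"ty":-0.4507,"tz":0,"wx":0,"wy":0,"wz":0.0297},{"tx":0.0919,"ty":-0.4507,"tz":0,"wx":0,"wy":0,"wz":0.0297}]'
python3 -m jog '[{"tx":0.018,"ty":-0.09,"tz":0,"wx":0,"wy":0,"wz":0},{"tx":0.018,"ty":-0.125,"tz":0,"wx":0,"wy":0,"wz":0},{"tx":0.018,"ty":-0.125,"tz":0,"wx":0,"wy":0,"wz":0},{"tx":0.018,"ty":-0.125,"tz":0,"wx":0,"wy":0,"wz":0},{"tx":0.018,"ty":-0.125,"tz":0,"wx":0,"wy":0,"wz":0}]'
python3 - <<'E'
from h import *
go(515.7,-31,40,-9.1)
s=get_image('scene');t=get_image('top');cv2.imwrite('pics/s5.png',s);cv2.imwrite('pics/t5.png',t)
a=cv2.resize(s[120:165,225:295],None,fx=5,fy=5,interpolation=cv2.INTER_CUBIC)
b=cv2.resize(t[240:304,370:438],None,fx=6,fy=6,interpolation=cv2.INTER_CUBIC)
o=np.zeros((390,780,3),np.uint8);o[:225,:350]=a;o[:384,360:768]=b
cv2.imwrite('pics/c5.png',o)
E
```

```text
time_s: 21.4
position: [0.4905, -0.1209, 0.1415]
orientation: [-3.141, 0.003, -0.159]
ft_force: [1.1, 0.1, 0.4]
finger_gap: 0.0628
finger_force: 0.0
time_s: 21.9
position: [0.5186, -0.0335, 0.142]
orientation: [3.141, 0.002, -0.16]
ft_force: [0.1, -0.1, -0.1]
finger_gap: 0.0627
finger_force: 0.0
{'tx': -0.0042, 'ty': -0.0026, 'tz': 0.136, 'wx': 0.0001, 'wy': 0.0005, 'wz': -0.0003}
```

View pics/c5.png

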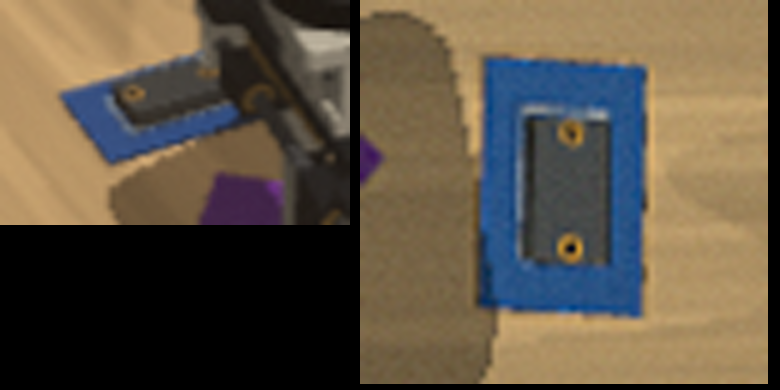

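```bash
python3 - <<'E'
from h import *
t=cv2.imread('pics/t5.png')
T=lambda L:[(370+(p[0]-360)/6-.42,240+p[1]/6-.42) for p in L]
def quad(L,z):
    c=plane('top',T(L),z)[:,:2]*1000;e=c[0]-c[3]+c[1]-c[2];g=c[0]-c[1]+c[3]-c[2]
    return c.mean(0).round(1),np.degrees(np.arctan2(e[1],e[0])).round(1),(np.degrees(np.arctan2(g[1],g[0]))-90).round(1)
print('board',quad([(484,58),(647,66),(642,317),(478,305)],.005))
print('plate',quad([(528,118),(610,122),(608,266),(523,261)],.019))
print('outline TL',plane('top',T([(526,108),(608,112),(519,258)]),.005)*1000)
h=cv2.cvtColor(t,cv2.COLOR_BGR2HSV)[240:304,370:438]
m=cv2.inRange(h,(12,110,60),(30,255,255));m=m*0+m;m[:, :20]=0;m[:,45:]=0;m[:16]=0;m[46:]=0
n,l,st,ce=cv2.connectedComponentsWithStats(m)
C=sorted([(s[4],tuple(c)) for s,c in zip(st[1:],ce[1:])])[::-1][:2];print(C)
p=plane('top',[(370+c[0],240+c[1]) for _,c in sorted(C,key=lambda a:a[1][1])],.019)[:,:2]*1000
e=p[0]-p[1];print('bushes',p.mean(0),np.degrees(np.arctan2(e[1],e[0])),np.linalg.norm(e))
print(mom('top',t,'blue',.005,80,30,(425,-364)))
E
```

```text
board (array([ 425.7, -365.2]), np.float64(-4.2), np.float64(-4.2))
plate (array([ 423.2, -362.1]), np.float64(-4.4), np.float64(-3.8))
outline TL [[ 461.65786212 -349.53634969    5.        ]
 [ 459.34013624 -388.26256317    5.        ]
 [ 392.95594492 -342.87435297    5.        ]]
[(np.int32(14), (np.float64(34.5), np.float64(41.0))), (np.int32(12), (np.float64(34.583333333333336), np.float64(21.583333333333332)))]
bushes [ 423.80196274 -363.31954475] -3.205427449270277 52.790775911117635
[ 425.16 -365.18  115.42   76.78   -5.06]
```

The drill plate is flat on blue, but about 2 mm towards -x and 1 mm towards +y of the outline: the gap shows at top edge (567,112) and none at the bottom. I'll go back and mend that.

```bash
python3 -c "
from h import *
go(424,-363.5,140,-3.8)"
python3 -m jog '[{"tx":-0.056,"ty":0.46,"tz":0,"wx":0,"wy":0,"wz":-0.0297},{"tx":-0.056,"ty":0.46,"tz":0,"wx":0,"wy":0,"wz":-0.0297},{"tx":-0.056,"ty":0.46,"tz":0,"wx":0,"wy":0,"wz":-0.0297},{"tx":-0.056,"ty":0.46,"tz":0,"wx":0,"wy":0,"wz":-0.0297},{"tx":-0.056,"ty":0.46,"tz":0,"wx":0,"wy":0,"wz":-0.0297}]'
python3 -m jog '[{"tx":-0.02,"ty":0.1,"tz":0.02,"wx":0,"wy":0,"wz":0},{"tx":-0.025,"ty":0.128,"tz":0.04,"wx":0,"wy":0,"wz":0},{"tx":-0.025,"ty":0.128,"tz":0.08,"wx":0,"wy":0,"wz":0},{"tx":-0.025,"ty":0.128,"tz":0.12,"wx":0,"wy":0,"wz":0},{"tx":-0.025,"ty":0.128,"tz":0.12,"wx":0,"wy":0,"wz":0}]'
python3 -m jog '[{"tx":0,"ty":0,"tz":0,"wx":0,"wy":0,"wz":0},{"tx":0,"ty":0,"tz":0,"wx":0,"wy":0,"wz":0},{"tx":0,"ty":0,"tz":0,"wx":0,"wy":0,"wz":0},{"tx":0,"ty":0,"tz":0,"wx":0,"wy":0,"wz":0},{"tx":0,"ty":0,"tz":0,"wx":0,"wy":0,"wz":0}]'
python3 -c "
from h import *
go(424,-364,7.8,-3.8)"
```

```text
{'tx': -0.0545, 'ty': 0.4542, 'tz': 0.0033, 'wx': 0.0, 'wy': 0.0003, 'wz': -0.0301}
time_s: 22.5
position: [0.4486, -0.2757, 0.1429]
orientation: [3.141, -0.0, -0.067]
ft_force: [1.0, 0.5, -0.3]
finger_gap: 0.0626
finger_force: 0.0
time_s: 23.0
position: [0.4225, -0.3669, 0.0495]
orientation: [-3.137, 0.005, -0.068]
ft_force: [-1.5, 0.2, -0.7]
finger_gap: 0.0629
finger_force: 0.0
time_s: 23.5
position: [0.4254, -0.3675, 0.0535]
orientation: [3.141, -0.001, -0.065]
ft_force: [0.2, 0.4, -0.9]
finger_gap: 0.0627
finger_force: 0.0
{'tx': -0.0022, 'ty': -0.0046, 'tz': 0.0609, 'wx': 0.0002, 'wy': -0.0002, 'wz': 0.0003}
```

```bash
python3 -m jog '[{"tx":-0.0022,"ty":-0.0046,"tz":0.02,"wx":0,"wy":0,"wz":0},{"tx":-0.0022,"ty":-0.0046,"tz":0.04,"wx":0,"wy":0,"wz":0},{"tx":-0.0022,"ty":-0.0046,"tz":0.055,"wx":0,"wy":0,"wz":0},{"tx":-0.0022,"ty":-0.0046,"tz":0.06,"wx":0,"wy":0,"wz":0},{"tx":-0.0022,"ty":-0.0046,"tz":0.06,"wx":0,"wy":0,"wz":0}]'
python3 -m jog '[{"tx":0,"ty":0,"tz":0,"wx":0,"wy":0,"wz":0},{"tx":0,"ty":0,"tz":0,"wx":0,"wy":0,"wz":0},{"tx":0,"ty":0,"tz":0,"wx":0,"wy":0,"wz":0},{"tx":0,"ty":0,"tz":0,"wx":0,"wy":0,"wz":0},{"tx":0,"ty":0,"tz":0,"wx":0,"wy":0,"wz":0}]' -1 30
python3 -m jog '[{"tx":0,"ty":0,"tz":0,"wx":0,"wy":0,"wz":0},{"tx":0,"ty":0,"tz":0,"wx":0,"wy":0,"wz":0},{"tx":0,"ty":0,"tz":0,"wx":0,"wy":0,"wz":0},{"tx":0,"ty":0,"tz":0,"wx":0,"wy":0,"wz":0},{"tx":0,"ty":0,"tz":0,"wx":0,"wy":0,"wz":0}]'
```

```text
time_s: 24.0
position: [0.4235, -0.3637, 0.0072]
orientation: [-3.141, 0.001, -0.066]
ft_force: [-0.6, -0.1, -0.2]
finger_gap: 0.0626
finger_force: 0.0
time_s: 24.5
position: [0.4238, -0.364, 0.0081]
orientation: [3.141, -0.0, -0.066]
ft_force: [0.1, -0.0, 3.3]
finger_gap: 0.0359
finger_force: 30.0
time_s: 25.0
position: [0.4238, -0.364, 0.0081]
orientation: [3.141, -0.0, -0.066]
ft_force: [-0.8, 0.4, 6.3]
finger_gap: 0.0355
finger_force: 30.0
```

```bash
python3 -m jog '[{"tx":0,"ty":0,"tz":-0.003,"wx":0,"wy":0,"wz":0},{"tx":0,"ty":0,"tz":-0.004,"wx":0,"wy":0,"wz":0},{"tx":0.003,"ty":0.0014,"tz":-0.004,"wx":0,"wy":0,"wz":0},{"tx":0.003,"ty":0.0014,"tz":-0.004,"wx":0,"wy":0,"wz":0},{"tx":0.003,"ty":0.0014,"tz":-0.004,"wx":0,"wy":0,"wz":0}]'
python3 -m jog '[{"tx":0,"ty":0,"tz":0.002,"wx":0,"wy":0,"wz":0},{"tx":0,"ty":0,"tz":0.0035,"wx":0,"wy":0,"wz":0},{"tx":0,"ty":0,"tz":0.0038,"wx":0,"wy":0,"wz":0},{"tx":0,"ty":0,"tz":0.0038,"wx":0,"wy":0,"wz":0},{"tx":0,"ty":0,"tz":0.0038,"wx":0,"wy":0,"wz":0}]'
python3 -m jog '[{"tx":0,"ty":0,"tz":0,"wx":0,"wy":0,"wz":0},{"tx":0,"ty":0,"tz":0,"wx":0,"wy":0,"wz":0},{"tx":0,"ty":0,"tz":0,"wx":0,"wy":0,"wz":0},{"tx":0,"ty":0,"tz":-0.02,"wx":0,"wy":0,"wz":0},{"tx":0,"ty":0,"tz":-0.07,"wx":0,"wy":0,"wz":0}]' 0.35
python3 -m jog '[{"tx":0,"ty":0,"tz":-0.05,"wx":0,"wy":0,"wz":0},{"tx":0,"ty":0,"tz":-0.1,"wx":0,"wy":0,"wz":0},{"tx":0,"ty":0,"tz":-0.11,"wx":0,"wy":0,"wz":0},{"tx":0,"ty":0,"tz":-0.11,"wx":0,"wy":0,"wz":0},{"tx":0,"ty":0,"tz":-0.11,"wx":0,"wy":0,"wz":0}]'
python3 -c "
from h import *
go(515.7,-31,140,-9.1)"
```

```text
time_s: 25.5
position: [0.4258, -0.365, 0.0106]
orientation: [-3.141, 0.0, -0.066]
ft_force: [0.0, -0.1, -1.6]
finger_gap: 0.0356
finger_force: 30.0
time_s: 26.0
position: [0.4258, -0.365, 0.0081]
orientation: [-3.141, 0.0, -0.066]
ft_force: [-1.9, 2.0, 5.0]
finger_gap: 0.0351
finger_force: 30.0
time_s: 26.5
position: [0.4247, -0.3639, 0.0595]
orientation: [-3.138, 0.004, -0.066]
ft_force: [0.2, -0.4, -0.1]
finger_gap: 0.0624
finger_force: 0.0
time_s: 27.0
position: [0.4255, -0.3647, 0.1423]
orientation: [-3.141, 0.001, -0.066]
ft_force: [0.0, 0.8, -0.4]
finger_gap: 0.0626
finger_force: 0.0
{'tx': 0.0908, 'ty': -0.4519, 'tz': 0.0033, 'wx': -0.0002, 'wy': 0.0003, 'wz': 0.0297}
```

```bash
python3 - <<'E'
from h import *
t=get_image('top');cv2.imwrite('pics/t6.png',t)
b=cv2.resize(t[215:275,255:315],None,fx=8,fy=8,interpolation=cv2.INTER_CUBIC);cv2.imwrite('pics/c6.png',b)
E
```

```text
(no output)
```

View pics/c6.png

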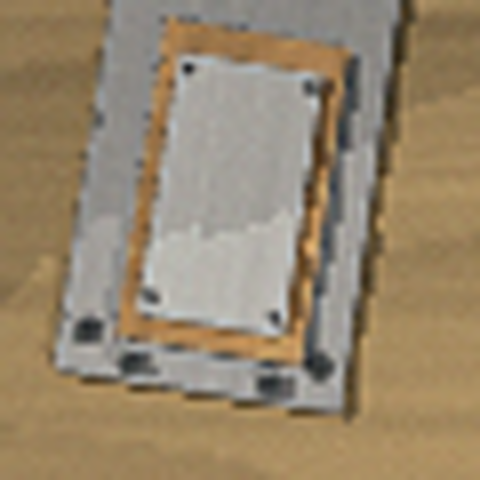

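The crop shows the workpiece corners at (175,57), (328,82), (293,335), (138,310), and its holes at (189,69), (311,88), (275,316), (150,296). The backing corners are at (167,18), (348,47), (305,362), (122,333).

```bash
python3 - <<'E'
from h import *
def quad(L,z):
    c=plane('top',[(255+u/8-.44,215+v/8-.44) for u,v in L],z)[:,:2]*1000;e=c[0]-c[3]+c[1]-c[2];g=c[0]-c[1]+c[3]-c[2]
    return c.mean(0).round(1),np.degrees(np.arctan2(e[1],e[0])).round(1),(np.degrees(np.arctan2(g[1],g[0]))-90).round(1),np.linalg.norm(e)/2,np.linalg.norm(g)/2
print('work',quad([(175,57),(328,82),(293,335),(138,310)],.034))
print('holes',quad([(189,69),(311,88),(275,316),(150,296)],.034))
print('back',quad([(167,18),(348,47),(305,362),(122,333)],.024))
E
python3 -m jog '[{"tx":0.085,"ty":-0.455,"tz":0,"wx":0,"wy":0,"wz":0.0297},{"tx":0.085,"ty":-0.455,"tz":0,"wx":0,"wy":0,"wz":0.0297},{"tx":0.085,"ty":-0.455,"tz":0,"wx":0,"wy":0,"wz":0.0297},{"tx":0.085,"ty":-0.455,"tz":0,"wx":0,"wy":0,"wz":0.0297},{"tx":0.085,"ty":-0.455,"tz":0,"wx":0,"wy":0,"wz":0.0297}]' 0.6
python3 -m jog '[{"tx":0.018,"ty":-0.09,"tz":0,"wx":0,"wy":0,"wz":0},{"tx":0.018,"ty":-0.127,"tz":0.02,"wx":0,"wy":0,"wz":0},{"tx":0.018,"ty":-0.127,"tz":0.06,"wx":0,"wy":0,"wz":0},{"tx":0.018,"ty":-0.127,"tz":0.1,"wx":0,"wy":0,"wz":0},{"tx":0.018,"ty":-0.127,"tz":0.1,"wx":0,"wy":0,"wz":0}]'
python3 -m jog '[{"tx":0,"ty":0,"tz":0,"wx":0,"wy":0,"wz":0},{"tx":0,"ty":0,"tz":0,"wx":0,"wy":0,"wz":0},{"tx":0,"ty":0,"tz":0,"wx":0,"wy":0,"wz":0},{"tx":0,"ty":0,"tz":0,"wx":0,"wy":0,"wz":0},{"tx":0,"ty":0,"tz":0,"wx":0,"wy":0,"wz":0}]'
python3 -c "
from h import *
go(515.8,-31.3,26,-9.1)"
```

```text
work (array([514.1, -32.3]), np.float64(-8.8), np.float64(-9.7), np.float64(86.30736578593635), np.float64(52.62985678243438))
holes (array([515.4, -31.5]), np.float64(-10.0), np.float64(-9.4), np.float64(77.89773253928968), np.float64(42.18120748465928))
back (array([517. , -33.4]), np.float64(-8.6), np.float64(-9.5), np.float64(108.51293150141755), np.float64(62.787554765923296))
time_s: 27.55
position: [0.4873, -0.1207, 0.1418]
orientation: [-3.141, 0.002, -0.159]
ft_force: [1.1, -0.5, 0.1]
finger_gap: 0.0741
finger_force: 0.0
time_s: 28.05
position: [0.5134, -0.0302, 0.064]
orientation: [3.142, 0.008, -0.158]
ft_force: [-0.7, -0.1, 0.6]
finger_gap: 0.0746
finger_force: 0.0
time_s: 28.55
position: [0.5164, -0.0311, 0.0685]
orientation: [-3.142, -0.001, -0.159]
ft_force: [0.3, 0.0, -0.8]
finger_gap: 0.0746
finger_force: 0.0
{'tx': -0.0009, 'ty': 0.0004, 'tz': 0.0567, 'wx': -0.0, 'wy': -0.0003, 'wz': -0.0001}
```

```bash
python3 -m jog '[{"tx":-0.0017,"ty":0.0007,"tz":0.02,"wx":0,"wy":0,"wz":0.0015},{"tx":-0.0017,"ty":0.0007,"tz":0.04,"wx":0,"wy":0,"wz":0.0015},{"tx":-0.0017,"ty":0.0007,"tz":0.052,"wx":0,"wy":0,"wz":0.0015},{"tx":-0.0017,"ty":0.0007,"tz":0.0565,"wx":0,"wy":0,"wz":0.0015},{"tx":-0.0017,"ty":0.0007,"tz":0.0565,"wx":0,"wy":0,"wz":0.0015}]'
python3 -m jog '[{"tx":0,"ty":0,"tz":0,"wx":0,"wy":0,"wz":0},{"tx":0,"ty":0,"tz":0,"wx":0,"wy":0,"wz":0},{"tx":0,"ty":0,"tz":0,"wx":0,"wy":0,"wz":0},{"tx":0,"ty":0,"tz":0,"wx":0,"wy":0,"wz":0},{"tx":0,"ty":0,"tz":0,"wx":0,"wy":0,"wz":0}]' -1 25
python3 -m jog '[{"tx":0,"ty":0,"tz":-0.006,"wx":0,"wy":0,"wz":0},{"tx":0,"ty":0,"tz":-0.02,"wx":0,"wy":0,"wz":0},{"tx":0,"ty":0,"tz":-0.06,"wx":0,"wy":0,"wz":0},{"tx":0,"ty":0,"tz":-0.11,"wx":0,"wy":0,"wz":0},{"tx":0,"ty":0,"tz":-0.14,"wx":0,"wy":0,"wz":0}]'
python3 -c "
from h import *
go(442.6,379,140,-11.5)"
```

```text
time_s: 29.05
position: [0.5148, -0.0313, 0.0255]
orientation: [3.142, 0.0, -0.164]
ft_force: [0.2, -0.6, 0.4]
finger_gap: 0.0741
finger_force: 0.0
time_s: 29.55
position: [0.515, -0.0313, 0.0259]
orientation: [3.142, -0.0, -0.164]
ft_force: [-0.0, 1.0, 3.5]
finger_gap: 0.0497
finger_force: 25.0
time_s: 30.05
position: [0.5155, -0.0313, 0.1337]
orientation: [-3.142, -0.003, -0.164]
ft_force: [-0.8, 0.2, -1.6]
finger_gap: 0.0496
finger_force: 25.0
{'tx': -0.185, 'ty': -0.524, 'tz': -0.0089, 'wx': -0.0, 'wy': -0.0008, 'wz': 0.0118}
```

```bash
python3 -m jog '[{"tx":-0.012,"ty":-0.035,"tz":0,"wx":0,"wy":0,"wz":0.003},{"tx":-0.032,"ty":-0.09,"tz":0,"wx":0,"wy":0,"wz":0.006},{"tx":-0.053,"ty":-0.15,"tz":0,"wx":0,"wy":0,"wz":0.009},{"tx":-0.074,"ty":-0.21,"tz":0,"wx":0,"wy":0,"wz":0.0118},{"tx":-0.095,"ty":-0.27,"tz":0,"wx":0,"wy":0,"wz":0.0118}]'
python3 -m jog '[{"tx":-0.02,"ty":-0.06,"tz":0,"wx":0,"wy":0,"wz":0},{"tx":-0.04,"ty":-0.12,"tz":0,"wx":0,"wy":0,"wz":0},{"tx":-0.06,"ty":-0.18,"tz":0,"wx":0,"wy":0,"wz":0},{"tx":-0.075,"ty":-0.23,"tz":0,"wx":0,"wy":0,"wz":0},{"tx":-0.08,"ty":-0.25,"tz":0,"wx":0,"wy":0,"wz":0}]'
python3 -m jog '[{"tx":0,"ty":0,"tz":0,"wx":0,"wy":0,"wz":0},{"tx":0,"ty":0,"tz":0,"wx":0,"wy":0,"wz":0},{"tx":0,"ty":0,"tz":0,"wx":0,"wy":0,"wz":0},{"tx":0,"ty":0,"tz":0,"wx":0,"wy":0,"wz":0},{"tx":0,"ty":0,"tz":0,"wx":0,"wy":0,"wz":0}]'
python3 -c "
from h import *
go(442.6,378.8,7,-11.5)"
```

```text
time_s: 30.55
position: [0.477, 0.1819, 0.1315]
orientation: [-3.141, -0.001, -0.201]
ft_force: [1.0, 0.3, -0.2]
finger_gap: 0.0498
finger_force: 25.0
time_s: 31.05
position: [0.4553, 0.3788, 0.1312]
orientation: [-3.141, -0.0, -0.198]
ft_force: [-0.3, -1.0, -2.3]
finger_gap: 0.0496
finger_force: 25.0
time_s: 31.55
position: [0.4565, 0.375, 0.1307]
orientation: [3.142, -0.0, -0.202]
ft_force: [0.3, -0.4, -1.8]
finger_gap: 0.0492
finger_force: 25.0
{'tx': -0.0192, 'ty': -0.0012, 'tz': 0.165, 'wx': 0.0, 'wy': -0.0, 'wz': -0.0004}
```

```bash
python3 -m jog '[{"tx":-0.0192,"ty":-0.0012,"tz":0.02,"wx":0,"wy":0,"wz":0},{"tx":-0.0192,"ty":-0.0012,"tz":0.07,"wx":0,"wy":0,"wz":0},{"tx":-0.0192,"ty":-0.0012,"tz":0.12,"wx":0,"wy":0,"wz":0},{"tx":-0.0192,"ty":-0.0012,"tz":0.145,"wx":0,"wy":0,"wz":0},{"tx":-0.0192,"ty":-0.0012,"tz":0.15,"wx":0,"wy":0,"wz":0}]'
python3 -m jog '[{"tx":0,"ty":0,"tz":0,"wx":0,"wy":0,"wz":0},{"tx":0,"ty":0,"tz":0,"wx":0,"wy":0,"wz":0},{"tx":0,"ty":0,"tz":0,"wx":0,"wy":0,"wz":0},{"tx":0,"ty":0,"tz":0,"wx":0,"wy":0,"wz":0},{"tx":0,"ty":0,"tz":0,"wx":0,"wy":0,"wz":0}]'
python3 -c "
from h import *
go(442.6,378.8,7,-11.5)"
```

```text
time_s: 32.05
position: [0.4413, 0.3784, 0.0159]
orientation: [3.139, 0.003, -0.201]
ft_force: [-0.2, 0.1, -1.2]
finger_gap: 0.0498
finger_force: 25.0
time_s: 32.55
position: [0.4424, 0.3797, 0.0187]
orientation: [-3.141, -0.001, -0.201]
ft_force: [0.3, 0.2, -0.8]
finger_gap: 0.0494
finger_force: 25.0
{'tx': 0.0005, 'ty': 0.0012, 'tz': 0.0155, 'wx': -0.0002, 'wy': -0.0002, 'wz': 0.0}
```

```bash
python3 -m jog '[{"tx":0.0005,"ty":0.001,"tz":0.005,"wx":0,"wy":0,"wz":0},{"tx":0.0005,"ty":0.001,"tz":0.01,"wx":0,"wy":0,"wz":0},{"tx":0.0005,"ty":0.001,"tz":0.0135,"wx":0,"wy":0,"wz":0},{"tx":0.0005,"ty":0.001,"tz":0.0145,"wx":0,"wy":0,"wz":0},{"tx":0.0005,"ty":0.001,"tz":0.0145,"wx":0,"wy":0,"wz":0}]'
python3 -m jog '[{"tx":0,"ty":0,"tz":0.0005,"wx":0,"wy":0,"wz":0},{"tx":0,"ty":0,"tz":0.0008,"wx":0,"wy":0,"wz":0},{"tx":0,"ty":0,"tz":0.0008,"wx":0,"wy":0,"wz":0},{"tx":0,"ty":0,"tz":0.0008,"wx":0,"wy":0,"wz":0},{"tx":0,"ty":0,"tz":0.0008,"wx":0,"wy":0,"wz":0}]'
```

```text
time_s: 33.05
position: [0.4424, 0.3787, 0.0071]
orientation: [3.141, 0.0, -0.201]
ft_force: [0.2, -0.8, -1.7]
finger_gap: 0.0498
finger_force: 25.0
time_s: 33.55
position: [0.4425, 0.3789, 0.0069]
orientation: [-3.141, -0.0, -0.201]
ft_force: [-1.6, -1.7, 5.2]
finger_gap: 0.0494
finger_force: 25.0
```

Contact is made. Now releasing, rising and moving off towards the stack, then looking at all the boards.

```bash
python3 -m jog '[{"tx":0,"ty":0,"tz":-0.0004,"wx":0,"wy":0,"wz":0},{"tx":0,"ty":0,"tz":-0.0004,"wx":0,"wy":0,"wz":0},{"tx":0,"ty":0,"tz":-0.0004,"wx":0,"wy":0,"wz":0},{"tx":0,"ty":0,"tz":-0.02,"wx":0,"wy":0,"wz":0},{"tx":0,"ty":0,"tz":-0.07,"wx":0,"wy":0,"wz":0}]' 0.6
python3 -m jog '[{"tx":0,"ty":0,"tz":-0.05,"wx":0,"wy":0,"wz":0},{"tx":0,"ty":0,"tz":-0.1,"wx":0,"wy":0,"wz":0},{"tx":0,"ty":0,"tz":-0.11,"wx":0,"wy":0,"wz":0},{"tx":0.06,"ty":0.03,"tz":-0.11,"wx":0,"wy":0,"wz":0},{"tx":0.08,"ty":0.09,"tz":-0.11,"wx":0,"wy":0,"wz":0}]' 0.8
python3 -m jog '[{"tx":0.02,"ty":0.06,"tz":0,"wx":0,"wy":0,"wz":0},{"tx":0.04,"ty":0.12,"tz":0,"wx":0,"wy":0,"wz":0},{"tx":0.06,"ty":0.18,"tz":0,"wx":0,"wy":0,"wz":0},{"tx":0.07,"ty":0.24,"tz":0,"wx":0,"wy":0,"wz":0},{"tx":0.08,"ty":0.3,"tz":0,"wx":0,"wy":0,"wz":0}]'
python3 - <<'E'
from h import *
go(516.8,-32.8,100,-8.9)
t=get_image('top');s=get_image('scene');cv2.imwrite('pics/t7.png',t);cv2.imwrite('pics/s7.png',s)
a=cv2.resize(t[232:302,102:168],None,fx=6,fy=6,interpolation=cv2.INTER_CUBIC)
b=cv2.resize(t[240:304,370:434],None,fx=6,fy=6,interpolation=cv2.INTER_CUBIC)
o=np.zeros((420,784,3),np.uint8);o[:,:396]=a;o[:384,400:784]=b;cv2.imwrite('pics/c7.png',o)
E
```

```text
time_s: 34.05
position: [0.4411, 0.3778, 0.058]
orientation: [3.138, 0.003, -0.201]
ft_force: [1.1, -0.1, -0.2]
finger_gap: 0.074
finger_force: 0.0
time_s: 34.55
position: [0.4902, 0.301, 0.1425]
orientation: [-3.14, -0.003, -0.199]
ft_force: [1.1, -0.6, -0.5]
finger_gap: 0.0838
finger_force: 0.0
time_s: 35.05
position: [0.5013, 0.0664, 0.1418]
orientation: [3.142, -0.0, -0.201]
ft_force: [0.5, 0.3, 0.6]
finger_gap: 0.0836
finger_force: 0.0
{'tx': 0.0466, 'ty': 0.1255, 'tz': 0.0558, 'wx': 0.0, 'wy': -0.0, 'wz': -0.0145}
```

View pics/c7.png

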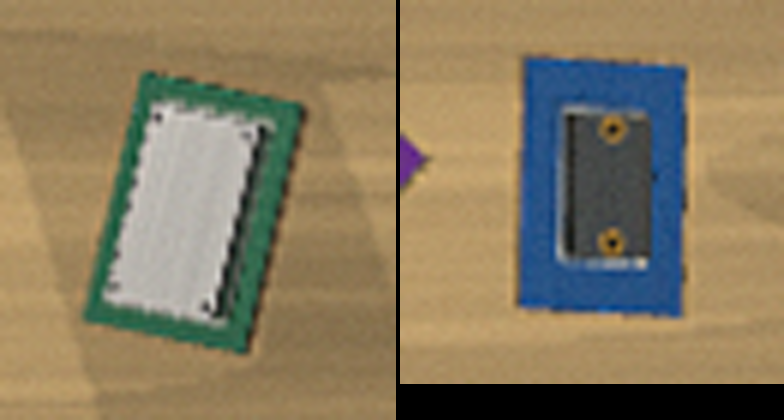

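On blue (right) the outline now shows evenly at top (600,110) and bottom (600,265). On green (left) the workpiece holes are at (158,117), (247,134), (207,306), (112,288), and the board corners at (147,72), (306,104), (248,353), (86,318).

```bash
python3 - <<'E'
from h import *
def quad(L,z,x0,y0,off=0):
    c=plane('top',[(x0+(u-off)/6-.42,y0+v/6-.42) for u,v in L],z)[:,:2]*1000;e=c[0]-c[3]+c[1]-c[2];g=c[0]-c[1]+c[3]-c[2]
    return c.mean(0).round(1),np.degrees(np.arctan2(e[1],e[0])).round(1),(np.degrees(np.arctan2(g[1],g[0]))-90).round(1)
print('work',quad([(158,117),(247,134),(207,306),(112,288)],.015,102,232))
print('green',quad([(147,72),(306,104),(248,353),(86,318)],.005,102,232))
print('blue',quad([(524,57),(687,67),(682,316),(517,305)],.005,370,240,400))
print('plate',quad([(570,115),(650,117),(648,262),(566,258)],.019,370,240,400))
t=cv2.imread('pics/t7.png');print(mom('top',t,'green',.005,80,30,(442,379)))
go(517,-33,100,-8.9)
E
```

```text
work (array([442.8, 380.2]), np.float64(-12.1), np.float64(-10.8))
green (array([442.7, 376.5]), np.float64(-11.6), np.float64(-11.8))
blue (array([ 425.8, -365.1]), np.float64(-4.4), np.float64(-4.4))
plate (array([ 424.9, -362.8]), np.float64(-4.2), np.float64(-2.9))
[442.52 378.37 116.05  77.17 -10.63]
{'tx': 0.0468, 'ty': 0.1226, 'tz': 0.0558, 'wx': 0.0002, 'wy': 0.0001, 'wz': -0.0158}
```

```bash
python3 - <<'E'
from h import *
t=cv2.imread('pics/t7.png');s=cv2.imread('pics/s7.png')
a=cv2.resize(t[240:296,112:158],None,fx=10,fy=10,interpolation=cv2.INTER_CUBIC)[:560]
b=cv2.resize(s[298:355,388:462],None,fx=5,fy=5,interpolation=cv2.INTER_CUBIC)
c=cv2.resize(s[122:160,230:288],None,fx=6,fy=6,interpolation=cv2.INTER_CUBIC)
o=np.zeros((560,840,3),np.uint8);o[:,:460]=a;o[:285,465:835]=b;o[300:528,465:813]=c;cv2.imwrite('pics/c8.png',o[:,:800])
E
```

```text
(no output)
```

View pics/c8.png

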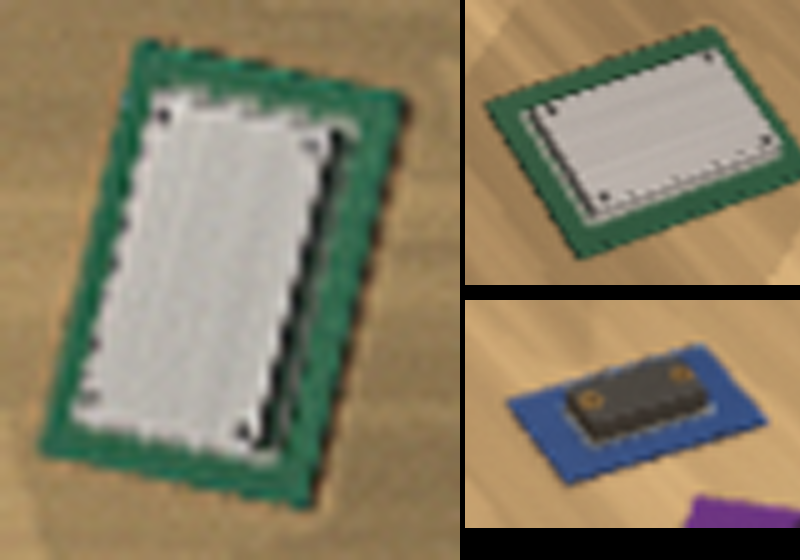

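The outlines look even around the workpiece (scene view left and bottom edges) and around the drill plate, so both are accepted. Now the backing.

```bash
python3 -m jog '[{"tx":0.012,"ty":0.04,"tz":0,"wx":0,"wy":0,"wz":-0.0155},{"tx":0.028,"ty":0.09,"tz":0,"wx":0,"wy":0,"wz":-0.0155},{"tx":0.0455,"ty":0.123,"tz":0.02,"wx":0,"wy":0,"wz":-0.0155},{"tx":0.0455,"ty":0.123,"tz":0.07,"wx":0,"wy":0,"wz":-0.0155},{"tx":0.0455,"ty":0.123,"tz":0.11,"wx":0,"wy":0,"wz":-0.0155}]'
python3 -m jog '[{"tx":0,"ty":0,"tz":0,"wx":0,"wy":0,"wz":0},{"tx":0,"ty":0,"tz":0,"wx":0,"wy":0,"wz":0},{"tx":0,"ty":0,"tz":0,"wx":0,"wy":0,"wz":0},{"tx":0,"ty":0,"tz":0,"wx":0,"wy":0,"wz":0},{"tx":0,"ty":0,"tz":0,"wx":0,"wy":0,"wz":0}]'
python3 -c "
from h import *
go(516.9,-33,14.3,-8.9)"
```

```text
time_s: 35.65
position: [0.5168, -0.0291, 0.0581]
orientation: [-3.141, -0.0, -0.153]
ft_force: [-0.6, -0.9, -0.9]
finger_gap: 0.0832
finger_force: 0.0
time_s: 36.15
position: [0.5173, -0.0289, 0.0602]
orientation: [-3.142, -0.002, -0.152]
ft_force: [0.1, 0.6, 0.5]
finger_gap: 0.084
finger_force: 0.0
{'tx': 0.0002, 'ty': 0.0055, 'tz': 0.0611, 'wx': -0.0, 'wy': -0.0006, 'wz': 0.0011}
```

```bash
python3 -m jog '[{"tx":0,"ty":0.0055,"tz":0.015,"wx":0,"wy":0,"wz":0.0011},{"tx":0,"ty":0.0055,"tz":0.035,"wx":0,"wy":0,"wz":0.0011},{"tx":0,"ty":0.0055,"tz":0.053,"wx":0,"wy":0,"wz":0.0011},{"tx":0,"ty":0.0055,"tz":0.06,"wx":0,"wy":0,"wz":0.0011},{"tx":0,"ty":0.0055,"tz":0.0605,"wx":0,"wy":0,"wz":0.0011}]'
python3 -m jog '[{"tx":0,"ty":0,"tz":0,"wx":0,"wy":0,"wz":0},{"tx":0,"ty":0,"tz":0,"wx":0,"wy":0,"wz":0},{"tx":0,"ty":0,"tz":0,"wx":0,"wy":0,"wz":0},{"tx":0,"ty":0,"tz":0,"wx":0,"wy":0,"wz":0},{"tx":0,"ty":0,"tz":0,"wx":0,"wy":0,"wz":0}]' -1 20
python3 -m jog '[{"tx":0,"ty":0,"tz":-0.006,"wx":0,"wy":0,"wz":0},{"tx":0,"ty":0,"tz":-0.02,"wx":0,"wy":0,"wz":0},{"tx":0,"ty":0,"tz":-0.06,"wx":0,"wy":0,"wz":0},{"tx":0,"ty":0,"tz":-0.12,"wx":0,"wy":0,"wz":0},{"tx":0,"ty":0,"tz":-0.17,"wx":0,"wy":0,"wz":0}]'
python3 -c "
from h import *
go(597.3,-212,140,1.5)"
```

```text
time_s: 36.65
position: [0.5157, -0.0331, 0.0129]
orientation: [3.142, 0.001, -0.156]
ft_force: [0.2, 0.5, 1.0]
finger_gap: 0.0836
finger_force: 0.0
time_s: 37.15
position: [0.5163, -0.0331, 0.014]
orientation: [3.142, -0.001, -0.155]
ft_force: [-0.7, 0.1, 1.9]
finger_gap: 0.0639
finger_force: 20.0
time_s: 37.65
position: [0.5161, -0.033, 0.1439]
orientation: [-3.142, -0.001, -0.156]
ft_force: [0.7, -0.8, -0.9]
finger_gap: 0.0638
finger_force: 20.0
{'tx': 0.1439, 'ty': 0.219, 'tz': 0.0053, 'wx': 0.0, 'wy': -0.0003, 'wz': -0.0578}
```

```bash
python3 -m jog '[{"tx":0,"ty":0.04,"tz":0,"wx":0,"wy":0,"wz":0},{"tx":0,"ty":0.09,"tz":0,"wx":0,"wy":0,"wz":-0.01},{"tx":0.02,"ty":0.14,"tz":0,"wx":0,"wy":0,"wz":-0.025},{"tx":0.055,"ty":0.18,"tz":0,"wx":0,"wy":0,"wz":-0.04},{"tx":0.095,"ty":0.21,"tz":0,"wx":0,"wy":0,"wz":-0.0578}]'
python3 -m jog '[{"tx":0.03,"ty":0.015,"tz":0,"wx":0,"wy":0,"wz":0},{"tx":0.047,"ty":0.017,"tz":0,"wx":0,"wy":0,"wz":0},{"tx":0.047,"ty":0.017,"tz":0,"wx":0,"wy":0,"wz":0},{"tx":0.047,"ty":0.017,"tz":0,"wx":0,"wy":0,"wz":0},{"tx":0.047,"ty":0.017,"tz":0,"wx":0,"wy":0,"wz":0}]'
python3 -c "
from h import *
go(596.9,-212,7,1.5)"
```

```text
time_s: 38.15
position: [0.5622, -0.2017, 0.1424]
orientation: [3.141, -0.001, 0.027]
ft_force: [1.4, 0.5, -1.0]
finger_gap: 0.0634
finger_force: 20.0
time_s: 38.65
position: [0.597, -0.2111, 0.1416]
orientation: [-3.141, 0.0, 0.026]
ft_force: [-0.3, -0.5, -0.3]
finger_gap: 0.064
finger_force: 20.0
{'tx': -0.0001, 'ty': 0.0012, 'tz': 0.1794, 'wx': -0.0, 'wy': 0.0001, 'wz': 0.0}
```

```bash
python3 -m jog '[{"tx":0,"ty":0.0012,"tz":0.02,"wx":0,"wy":0,"wz":0},{"tx":0,"ty":0.0012,"tz":0.07,"wx":0,"wy":0,"wz":0},{"tx":0,"ty":0.0012,"tz":0.12,"wx":0,"wy":0,"wz":0},{"tx":0,"ty":0.0012,"tz":0.155,"wx":0,"wy":0,"wz":0},{"tx":0,"ty":0.0012,"tz":0.164,"wx":0,"wy":0,"wz":0}]'
python3 -m jog '[{"tx":0,"ty":0,"tz":0,"wx":0,"wy":0,"wz":0},{"tx":0,"ty":0,"tz":0,"wx":0,"wy":0,"wz":0},{"tx":0,"ty":0,"tz":0,"wx":0,"wy":0,"wz":0},{"tx":0,"ty":0,"tz":0,"wx":0,"wy":0,"wz":0},{"tx":0,"ty":0,"tz":0,"wx":0,"wy":0,"wz":0}]'
python3 -c "
from h import *
go(596.9,-212,7,1.5)"
```

```text
time_s: 39.15
position: [0.5954, -0.2115, 0.0145]
orientation: [-3.139, 0.005, 0.026]
ft_force: [-0.9, -0.3, -0.4]
finger_gap: 0.0637
finger_force: 20.0
time_s: 39.65
position: [0.5981, -0.2126, 0.019]
orientation: [3.141, -0.001, 0.026]
ft_force: [-0.2, -0.8, -0.3]
finger_gap: 0.0637
finger_force: 20.0
{'tx': -0.0015, 'ty': -0.0008, 'tz': 0.016, 'wx': 0.0002, 'wy': -0.0003, 'wz': -0.0}
```

```bash
python3 -m jog '[{"tx":-0.0015,"ty":-0.0008,"tz":0.005,"wx":0,"wy":0,"wz":0},{"tx":-0.0015,"ty":-0.0008,"tz":0.01,"wx":0,"wy":0,"wz":0},{"tx":-0.0015,"ty":-0.0008,"tz":0.014,"wx":0,"wy":0,"wz":0},{"tx":-0.0015,"ty":-0.0008,"tz":0.0148,"wx":0,"wy":0,"wz":0},{"tx":-0.0015,"ty":-0.0008,"tz":0.0148,"wx":0,"wy":0,"wz":0}]'
python3 -m jog '[{"tx":0,"ty":0,"tz":0.0006,"wx":0,"wy":0,"wz":0},{"tx":0,"ty":0,"tz":0.0011,"wx":0,"wy":0,"wz":0},{"tx":0,"ty":0,"tz":0.0011,"wx":0,"wy":0,"wz":0},{"tx":0,"ty":0,"tz":0.0011,"wx":0,"wy":0,"wz":0},{"tx":0,"ty":0,"tz":0.0011,"wx":0,"wy":0,"wz":0}]'
```

```text
time_s: 40.15
position: [0.5965, -0.2118, 0.007]
orientation: [-3.141, 0.0, 0.026]
ft_force: [0.3, -0.8, 0.2]
finger_gap: 0.0634
finger_force: 20.0
time_s: 40.65
position: [0.5966, -0.2118, 0.0069]
orientation: [-3.142, 0.0, 0.026]
ft_force: [-4.5, 0.9, 7.1]
finger_gap: 0.0638
finger_force: 20.0
```

```bash
python3 -m jog '[{"tx":0,"ty":0,"tz":-0.0006,"wx":0,"wy":0,"wz":0},{"tx":0,"ty":0,"tz":-0.0006,"wx":0,"wy":0,"wz":0},{"tx":0,"ty":0,"tz":-0.0006,"wx":0,"wy":0,"wz":0},{"tx":0,"ty":0,"tz":-0.015,"wx":0,"wy":0,"wz":0},{"tx":0,"ty":0,"tz":-0.06,"wx":0,"wy":0,"wz":0}]' 0.8
python3 -m jog '[{"tx":0,"ty":0,"tz":-0.05,"wx":0,"wy":0,"wz":0},{"tx":0,"ty":0,"tz":-0.1,"wx":0,"wy":0,"wz":0},{"tx":0,"ty":0,"tz":-0.15,"wx":0,"wy":0,"wz":0},{"tx":-0.06,"ty":0.01,"tz":-0.17,"wx":0,"wy":0,"wz":0},{"tx":-0.12,"ty":0.03,"tz":-0.17,"wx":0,"wy":0,"wz":0}]'
python3 -m jog '[{"tx":-0.06,"ty":0.03,"tz":0,"wx":0,"wy":0,"wz":0},{"tx":-0.12,"ty":0.06,"tz":0,"wx":0,"wy":0,"wz":0},{"tx":-0.18,"ty":0.09,"tz":0,"wx":0,"wy":0,"wz":0},{"tx":-0.24,"ty":0.12,"tz":0,"wx":0,"wy":0,"wz":0},{"tx":-0.3,"ty":0.15,"tz":0,"wx":0,"wy":0,"wz":0}]'
python3 -m jog '[{"tx":0,"ty":0.05,"tz":0,"wx":0,"wy":0,"wz":0},{"tx":0,"ty":0.1,"tz":0,"wx":0,"wy":0,"wz":0},{"tx":0,"ty":0.15,"tz":0,"wx":0,"wy":0,"wz":0},{"tx":0,"ty":0.18,"tz":0,"wx":0,"wy":0,"wz":0},{"tx":0,"ty":0.18,"tz":0,"wx":0,"wy":0,"wz":0}]'
python3 - <<'E'
from h import *
t=get_image('top');s=get_image('scene');cv2.imwrite('pics/t9.png',t);cv2.imwrite('pics/s9.png',s)
a=cv2.resize(t[180:240,318:376],None,fx=7,fy=7,interpolation=cv2.INTER_CUBIC)
b=cv2.resize(s[165:215,200:265],None,fx=5,fy=5,interpolation=cv2.INTER_CUBIC)
o=np.zeros((420,780,3),np.uint8);o[:,:406]=a;o[:250,410:735]=b;cv2.imwrite('pics/c9.png',o)
E
```

```text
time_s: 41.15
position: [0.5949, -0.2112, 0.0496]
orientation: [-3.139, 0.005, 0.026]
ft_force: [0.1, 0.4, 0.6]
finger_gap: 0.0838
finger_force: 0.0
time_s: 41.65
position: [0.5075, -0.2367, 0.1819]
orientation: [3.139, -0.004, 0.028]
ft_force: [-0.2, -1.4, -0.1]
finger_gap: 0.084
finger_force: 0.0
time_s: 42.15
position: [0.2849, -0.3549, 0.1797]
orientation: [3.14, -0.001, 0.026]
ft_force: [-0.5, -0.2, 0.2]
finger_gap: 0.0839
finger_force: 0.0
time_s: 42.65
position: [0.2898, -0.4914, 0.1792]
orientation: [3.14, -0.0, 0.025]
ft_force: [-0.3, 0.9, -0.5]
finger_gap: 0.0838
finger_force: 0.0
```

View pics/c9.png

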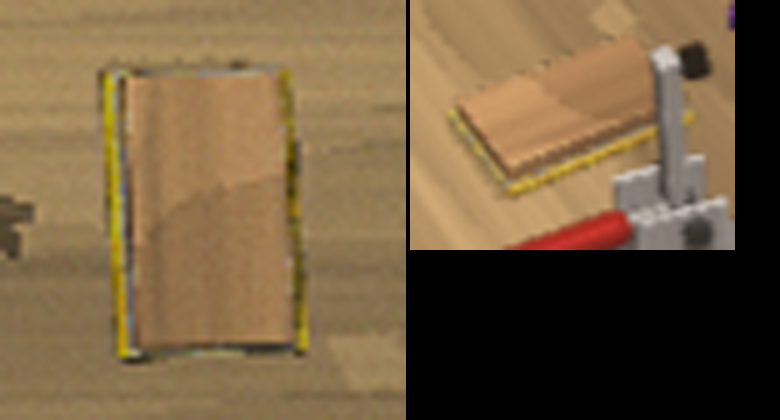

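View pics/t9.png

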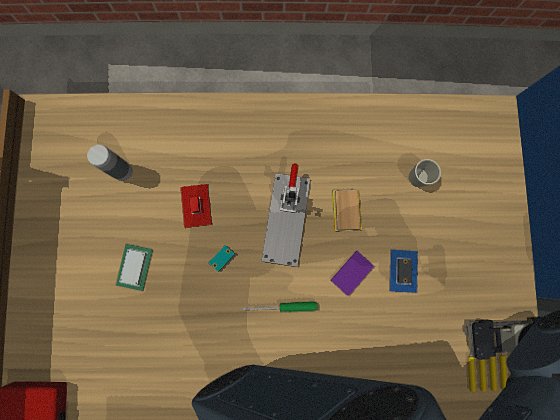

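The backing is on yellow with even corrected margins (board edges x 112 and 298, piece 131 and 286 in the crop). The clamp is open, with the can and cup in place. I'm checking the alignment numerically.

```bash
python3 - <<'E'
from h import *
def quad(L,z):
    c=plane('top',[(318+u/7-.43,180+v/7-.43) for u,v in L],z)[:,:2]*1000;e=c[0]-c[3]+c[1]-c[2];g=c[0]-c[1]+c[3]-c[2]
    return c.mean(0).round(1),np.degrees(np.arctan2(e[1],e[0])).round(1),(np.degrees(np.arctan2(g[1],g[0]))-90).round(1)
print('board',quad([(102,72),(290,70),(306,350),(122,355)],.005))
print('back',quad([(126,73),(278,70),(294,345),(135,348)],.017))
# edge lines of the board (before) and piece (now) by per-row colour change, line fit
def edges(img,test,z,x0,x1,rows):
    L,Rr=[],[]
    for r in rows:
        k=np.where(test(img[r,x0:x1].astype(int)))[0]
        if len(k): L.append((x0+k[0],r));Rr.append((x0+k[-1],r))
    out=[]
    for S in(L,Rr):
        P=plane('top',S,z)[:,:2]*1000
        for _ in range(2):
            f=np.polyfit(P[:,0],P[:,1],1);d=abs(np.polyval(f,P[:,0])-P[:,1]);P=P[d<2.5]
        out.append((np.degrees(np.arctan(f[0])).round(2),np.polyval(f,597).round(1),len(P)))
    return out
yel=lambda p:(np.minimum(p[:,1],p[:,2])-p[:,0])>100
for f in('top0','t3','t4','t9'): print(f,edges(cv2.imread(f'pics/{f}.png'),yel,.005,318,376,range(194,228)))
E
```

```text
board (array([ 597.4, -212.5]), np.float64(1.7), np.float64(0.8))
back (array([ 596.7, -211.3]), np.float64(0.6), np.float64(0.8))
top0 [(np.float64(2.03), np.float64(-175.6), 32), (np.float64(-4.14), np.float64(-245.9), 16)]
t3 [(np.float64(2.13), np.float64(-175.5), 34), (np.float64(1.38), np.float64(-248.9), 26)]
t4 [(np.float64(1.84), np.float64(-175.5), 34), (np.float64(0.27), np.float64(-248.5), 23)]
t9 [(np.float64(1.94), np.float64(-175.5), 33), (np.float64(3.62), np.float64(-176.7), 13)]
```

```bash
python3 -c "
from station import *
print(job_done())"
```

```text
the job is handed in; nothing more can be done
None
```

The job is handed in: the clamp is open, and the block, drill plate, workpiece and backing lie flat on the red, blue, green and yellow boards, taken off in the order asked. By the camera each is centred to about 1–3 mm (workpiece least certain) and lined up to about 1°. The drill plate was set down about 2 mm off and re-gripped once to correct it, and the can and cup were not touched.

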